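# Pack a loudspeaker crossover kit in its two-layer box

## Task

Pack the kit box: lay the red capacitor and the copper coil flat on the floor of the box, one in each bottom compartment, then fit the blue divider tray level on its rests above them, and last lay the aluminium foot bar flat, rubber pads up, on the divider on either side of its orange rib. Set the things down gently, never letting them drop, and leave everything else on the bench where it is.

Things in the scene. Friction and masses are not known exactly. Their poses are not given: they have to be found in the camera images.
- kitbox: White open box, fixed: outside 150 (x) x 220 (y) x 75 mm tall, walls and floor 5 mm. Origin: centre of its underside, z up. A grey wall 6 mm thick along x at y = 0 makes two bottom compartments (102 mm in y, 140 in x, centres at y = +54 and -54 mm, floor at z = 5). That wall and four 18 mm square corner posts end at z = 51 mm: the divider rests on them with 5 mm play all round.
- stand: Steel stand with a yellow lip, fixed. Its plate (150 mm up the slope, 190 wide) rises away from the robot at 28 degrees to the horizontal; the divider lies on it at the start, against the lip at the lower end (lip 10 mm above the plate). Origin at bench height under the plate's centre; y is level, across the slope; x horizontal, uphill.
- divider_c (a point): Divider: blue plate 130 (x) x 200 (y) x 6 mm, 0.22 kg, with an upright orange rib to grip it by, in its middle along x: 96 mm long, 10 thick, 32 tall. The point is 19 mm above the underside (plate's upper face 13 mm below it, rib top 19 mm above); z is the plate's normal. It starts lying on the stand, x up the slope. Seated, the point is 70 mm above the box's underside; either way round.
- capacitor_c (a point): Red cylindrical capacitor with a white band, 36 mm diameter, 100 mm long along its x, on a black foot 70 x 34 mm that keeps it from rolling; 39 mm tall in all, about 0.2 kg. The point is its centre, half-way up (19.5 mm above its underside); z up.
- coil_c (a point): Copper coil on a white-flanged spool standing on end: 62 mm diameter, 42 mm tall, about 0.35 kg, axis z. The point is its centre, half-way up (21 mm).
- foot_c (a point): Aluminium loudspeaker foot bar 110 mm long (its x), 30 mm wide (its y), 16 mm thick, with two round black rubber pads 4 mm high on its top; 20 mm tall in all, about 0.18 kg. The point is its centre, 10 mm above its underside; z up.
- tape: Bystander: roll of paper tape lying flat, 54 mm diameter, 19 mm tall. Origin: centre of its underside.
- bottle: Bystander: water bottle with green cap, 66 mm diameter, 200 mm tall. Origin: centre of its underside.
- greenbin: Bystander: green open bin 150 x 100 x 70 mm. Origin: centre of its underside.
- screwdriver: Bystander: screwdriver with red handle lying along its x, about 200 mm long.
- trimring: Bystander: black trim ring lying flat, 120 mm diameter, 28 mm tall. Origin: centre of its underside.
- driver: Bystander: grey cordless driver lying on its side, about 150 x 200 mm, 52 mm tall. Origin: on the bench below its middle.
Things that resemble listed ones, but are neither listed nor needed, are in the scene too. What is shaped like the part that bears capacitor_c but green is not meant.

How it is judged (in metres and radians):
On the way, in this order (a step that is already met when the one before it is completed fails the run):
1. the capacitor or the coil lies on the floor of a bottom compartment (((x of capacitor_c in the frame of kitbox between -0.065 and 0.065 m and y of capacitor_c in the frame of kitbox between 0.01 and 0.1 m and z of capacitor_c in the frame of kitbox between 0.015 and 0.033 m) or (x of capacitor_c in the frame of kitbox between -0.065 and 0.065 m and y of capacitor_c in the frame of kitbox between -0.1 and -0.01 m and z of capacitor_c in the frame of kitbox between 0.015 and 0.033 m) or (x of coil_c in the frame of kitbox between -0.065 and 0.065 m and y of coil_c in the frame of kitbox between 0.01 and 0.1 m and z of coil_c in the frame of kitbox between 0.015 and 0.033 m) or (x of coil_c in the frame of kitbox between -0.065 and 0.065 m and y of coil_c in the frame of kitbox between -0.1 and -0.01 m and z of coil_c in the frame of kitbox between 0.015 and 0.033 m))), for 0.2 s.
2. capacitor and coil lie on the floor, one in each bottom compartment (((x of capacitor_c in the frame of kitbox between -0.065 and 0.065 m and y of capacitor_c in the frame of kitbox between 0.01 and 0.1 m and z of capacitor_c in the frame of kitbox between 0.015 and 0.033 m and x of coil_c in the frame of kitbox between -0.065 and 0.065 m and y of coil_c in the frame of kitbox between -0.1 and -0.01 m and z of coil_c in the frame of kitbox between 0.015 and 0.033 m) or (x of capacitor_c in the frame of kitbox between -0.065 and 0.065 m and y of capacitor_c in the frame of kitbox between -0.1 and -0.01 m and z of capacitor_c in the frame of kitbox between 0.015 and 0.033 m and x of coil_c in the frame of kitbox between -0.065 and 0.065 m and y of coil_c in the frame of kitbox between 0.01 and 0.1 m and z of coil_c in the frame of kitbox between 0.015 and 0.033 m))), for 0.2 s.
3. the divider sits level on its rests above them (((x of capacitor_c in the frame of kitbox between -0.065 and 0.065 m and y of capacitor_c in the frame of kitbox between 0.01 and 0.1 m and z of capacitor_c in the frame of kitbox between 0.015 and 0.033 m and x of coil_c in the frame of kitbox between -0.065 and 0.065 m and y of coil_c in the frame of kitbox between -0.1 and -0.01 m and z of coil_c in the frame of kitbox between 0.015 and 0.033 m) or (x of capacitor_c in the frame of kitbox between -0.065 and 0.065 m and y of capacitor_c in the frame of kitbox between -0.1 and -0.01 m and z of capacitor_c in the frame of kitbox between 0.015 and 0.033 m and x of coil_c in the frame of kitbox between -0.065 and 0.065 m and y of coil_c in the frame of kitbox between 0.01 and 0.1 m and z of coil_c in the frame of kitbox between 0.015 and 0.033 m)) and x of divider_c in the frame of kitbox between -0.009 and 0.009 m and y of divider_c in the frame of kitbox between -0.009 and 0.009 m and z of divider_c in the frame of kitbox between 0.066 and 0.0735 m and angle between divider_c's own z axis and vertical below 0.035 rad), for 0.2 s.
4. the foot bar lies flat on the divider beside the rib (all of step 3 and x of foot_c in the frame of divider_c between -0.03 and 0.03 m and z of foot_c in the frame of divider_c between -0.007 and 0.002 m and angle between foot_c's own z axis and vertical below 0.1 rad and (y of foot_c in the frame of divider_c between 0.015 and 0.09 m or y of foot_c in the frame of divider_c between -0.09 and -0.015 m)), for 0.2 s.
At the end, for the whole second after the job is handed in: Capacitor and coil flat on the box floor, one per bottom compartment; divider on its rests (height within 4 mm, level within 2 degrees); foot bar flat on it (within 6 degrees, pads up) on one side of the rib, within 30 mm of the middle along the rib; all released and at rest (all of step 4 and linear speed of each of capacitor, coil, divider, foot below 0.02 m/s); the robot touches nothing.
It fails at once if another thing on the bench is moved more than 30 mm (distance of any of tape, bottle, greenbin, screwdriver, trimring, driver from where it was at the start of the episode above 0.03 m).
It fails at once if a part to be packed is dropped: it falls free of the fingers faster than 0.7 m/s (a fall of some 25 mm) ((linear speed of capacitor above 0.7 m/s and contact force between capacitor and the fingers below 0.05 N) or (linear speed of coil above 0.7 m/s and contact force between coil and the fingers below 0.05 N) or (linear speed of divider above 0.7 m/s and contact force between divider and the fingers below 0.05 N) or (linear speed of foot above 0.7 m/s and contact force between foot and the fingers below 0.05 N)).
It also fails if it takes over 72 s, if anything falls off the work surface, if the arm or the gripper's body presses on something with over 40 N, if the wrist force passes 120 N, or if a joint passes its speed limit or range.

## Robot

A 6-joint arm with a two-finger parallel gripper is mounted at the origin on the work surface. World frame = base frame: x ahead of the robot, y to its left, z up, the work surface at z = 0. Lengths are in mm, angles in rad, forces in N, time in s.
With the tool pointing down it reaches from about 400 to 825 mm from the base axis. Payload 7 kg.
Tool frame: the origin (TCP) lies at the very end of the fingers, on their centre line; the grasp point (between the pads) lies 19 mm behind it; x points along the fingers, y is the direction in which the jaws open and shut, and the axes are right-handed (so a half turn about x gives the same grasp; the last joint's range is limited). The gripper opens to 88 mm and grips with 3 to 60 N. Pads are 19 mm wide; open, the fingers measure 130 mm over their backs; the gripper's body (78 mm by 193 mm) begins 47 mm behind the grasp point.
Start: joints at [-0.981, 0.359, 0.012, 0, -1.224, -0.288], TCP at [200.61, -644.477, 226.561] pointing down, gripper open.
Joint ranges: [-3.07, 3.07], [-1.43, 2.12], [-1.02, 1.25], [-3.03, 1.67], [-3.05, -0], [-3.03, 3.03]. Speed limits (rad/s): [2.39, 2.39, 3.01, 3.14, 3.14, 3.14].

## Interface

Orientations are given as [roll, pitch, yaw] about the fixed x, y, z axes, in that order (R = Rz(yaw) Ry(pitch) Rx(roll)).
In Python, from rig import get_obs, camera, camera_params, job_done, find_in, spot_point gives the robot as it stands. The module is installed in compiled form; this text tells all that it offers.
- The arm moves only by the tool step_arm, never from a script. Its argument "increments" is a list of rows, each an object with "xyz": the shift along the world's x, y, z in mm, a list of three; "rotation": the turn, a rotation vector about the world's x, y, z in rad, a list of three. In form: [{"xyz": [dx, dy, dz], "rotation": [ax, ay, az]}, ...]. A call has 1 to 12 rows; each row shifts and turns the commanded pose from where the row before left it; what a row does not reach is not made up. A row lasts 1/12 s, in which the tool goes at most 41.7 mm and 7.16 degrees, less where a joint would pass 70% of its speed; a pose out of reach is approached as far as the arm can. A call with a gripper value outside its range is refused whole. "claw" is the closure, from 0 (fully open) to 1 (shut), set as the call begins (left out, the last holds). The fingers move at their own pace and stop on an object; "force" is the grip in N (left out, the last holds). Time passes only in rows, so rows that do not move let the fingers close. It gives the time, the measured TCP pose, the force and the opening at its end, in the units of the state.
- get_obs(): the state, without advancing time (a new reading comes with each control period).
- camera(name): name is "scene" or "top"; returns (picture, depth): 400x640x3 uint8, red, green, blue; 400x640 float32, mm along the optical axis (not along the pixel's ray), 0 where there is no reading.
- camera_params(name): a dict with "fx", "fy", "cx", "cy" (pixels), "camera_from_world" (4x4, takes a point from world to camera coordinates). Camera axes: x right, y down, z forward; pixel columns grow to the right and rows downward; lengths in mm; the calibration is good to about 2 mm. A picture is of the moment at which its call begins. camera_params takes no time and is no camera call.
- job_done(): hands the job in, once; it reports no verdict.
Trained networks look in the newest picture that a camera, given by its name, has taken for a name from the list of things; names that differ only in an ending like _2 or _b are one class to them, and where a whole thing is asked for, a point or a joint stands for the part that bears it (a point fixed in the world has none). Each returns a list of dicts, best first, with "p" (0 to 1); they miss things now and then, are a little off and sometimes report something else, mostly with a low value. They report only what shows in the picture. A call takes as long as a camera call. They do not tell look-alikes from the thing itself.
- find_in(camera, query): "box" ([left, top, right, bottom] in pixels, round what is visible of it).
- spot_point(camera, query): "centre" ([column, row] in pixels: a listed point, or the origin of a listed thing).
The state is a dict: "time_s": time; "q": joint angles; "qvel": joint speeds; "joint_torque": joint torques, N m; "tool_pos": TCP position; "tool_rot": TCP orientation; "force": force on the tool from outside, world axes, zero at the start; "torque": the same for the moment, N m; "width": finger opening in mm.
Only numpy, scipy, OpenCV 4.12 (cv2) and the standard library are available. Lean on these libraries where they do the work, as an engineer would, in place of code of your own. Each camera call takes 0.05 s, during which the arm holds its last target.

## Working session

There is one attempt and no reset: what is moved stays moved. The work goes in short steps, Python scripts to look and compute and a tool call to move; the robot and the scene stay as the last step left them, time stands still between calls to the robot, and variables do not carry over. Pictures are saved under pics/ and viewed, and the job is handed in when it is done.

Besides the shell and the picture viewer there is one more tool, called after "Call:" as name([rows], argument=value, ...), one row to a line, values as JSON. step_arm: Moves the arm, as the interface text tells. Its arguments: {"type":"object","properties":{"increments":{"type":"array","items":{"type":"object","properties":{"xyz":{"type":"array","items":{"type":"number"}},"rotation":{"type":"array","items":{"type":"number"}}}}},"claw":{"type":"number"},"force":{"type":"number"}},"required":["increments"]}

```bash
mkdir -p pics; cat > h.py <<'E'
import numpy as np, cv2
from rig import *
def snap(name,fn):
    rgb,d=camera(name); cv2.imwrite(f'pics/{fn}.png',rgb[:,:,::-1]); np.save(f'pics/{fn}.npy',d); return rgb,d
def world(name,d):
    p=camera_params(name); h,w=d.shape
    u,v=np.meshgrid(np.arange(w),np.arange(h))
    X=np.stack([(u-p['cx'])/p['fx']*d,(v-p['cy'])/p['fy']*d,d],-1)
    T=np.linalg.inv(p['camera_from_world'])
    return X@T[:3,:3].T+T[:3,3]
E
python3 - <<'E'
from h import *
for c in ['scene','top']:
    rgb,d=snap(c,c+'0'); W=world(c,d); np.save(f'pics/{c}0W.npy',W)
    p=camera_params(c); print(c,p['fx'],np.linalg.inv(p['camera_from_world'])[:3].round(2).tolist())
    for q in ['kitbox','stand','divider_c','capacitor_c','coil_c','foot_c']:
        for r in spot_point(c,q)[:3]:
            u,v=np.round(r['centre']).astype(int); 
            print(c,q,round(r['p'],2),(u,v),W[min(max(v,0),399),min(max(u,0),639)].round(0) )
print(get_obs())
E
```

```text
scene 430.9020700278179 [[-0.34, 0.76, -0.56, 1349.95], [0.94, 0.27, -0.2, 292.05], [-0.0, -0.59, -0.81, 1281.07]]
scene kitbox 0.71 (np.int64(388), np.int64(226)) [523. 222.  55.]
scene stand 0.8 (np.int64(284), np.int64(238)) [709. -78.  97.]
scene divider_c 0.25 (np.int64(353), np.int64(272)) [703. 157.   4.]
scene capacitor_c 0.74 (np.int64(400), np.int64(181)) [302. 212.  36.]
scene capacitor_c 0.65 (np.int64(329), np.int64(195)) [444. -18.  23.]
scene capacitor_c 0.59 (np.int64(298), np.int64(157)) [ 317. -190.   35.]
scene coil_c 0.77 (np.int64(222), np.int64(199)) [ 606. -367.   46.]
scene foot_c 0.77 (np.int64(269), np.int64(182)) [ 457. -253.   17.]
scene foot_c 0.26 (np.int64(326), np.int64(197)) [465. -22.  36.]
top 446.9916923424913 [[0.02, -1.0, 0.05, 430.36], [-1.0, -0.02, -0.01, 16.68], [0.01, -0.05, -1.0, 1630.09]]
top kitbox 0.97 (np.int64(267), np.int64(205)) [482. 212.  27.]
top stand 0.36 (np.int64(483), np.int64(200)) [ 516. -575.   -1.]
top divider_c 0.63 (np.int64(362), np.int64(157)) [ 651. -119.  104.]
top capacitor_c 0.87 (np.int64(378), np.int64(255)) [ 31
[... 295 characters left out ...]
 0.82 (np.int64(393), np.int64(209)) [ 476. -242.   15.]
{'time_s': 0.7, 'q': array([-9.80883273e-01,  3.58534363e-01,  1.18889881e-02, -3.50920827e-05,
       -1.22410324e+00, -2.88084160e-01]), 'qvel': array([ 0.00116486,  0.00171326,  0.00141263,  0.00013529,  0.00019939,
       -0.00081693]), 'joint_torque': array([-1.15655967e-03, -5.82169569e+01,  2.93247700e+01,  7.00142384e+00,
        1.22705143e-02,  2.27861996e-06]), 'tool_pos': array([ 200.62478288, -644.45758704,  226.59258888]), 'tool_rot': array([-0.67758352,  1.57073831, -0.37576655]), 'force': array([-0.13562121,  0.19004645, -0.3151566 ]), 'torque': array([-0.0278877 ,  0.04340681, -0.00124314]), 'width': 87.63723449591002}
```

View pics/top0.png

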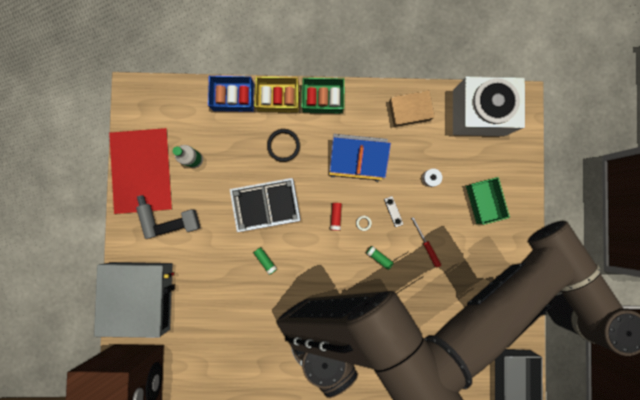

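View pics/scene0.png

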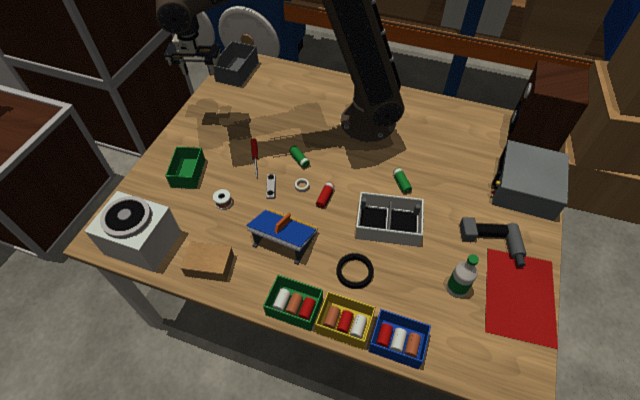

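The top view shows the box at (266,205), red capacitor (336,216), coil (432,177), foot bar (394,211), divider on stand (360,157); green capacitors (decoys) at (264,260) and (379,257). Next I fit the poses from depth.

```bash
python3 - <<'E'
import numpy as np, cv2
out=[]
for c,boxes in [('top',dict(cap=(322,192,352,240),foot=(378,190,412,236),coil=(415,160,450,195),div=(320,128,400,186),box=(222,172,310,238))),
                ('scene',dict(cap=(310,174,342,212),foot=(258,168,284,204),coil=(208,184,238,212),div=(240,205,325,262),box=(350,185,430,245)))]:
    W=np.load(f'pics/{c}0W.npy'); im=cv2.imread(f'pics/{c}0.png')
    for k,(a,b,e,f) in boxes.items():
        P=W[b:f,a:e].reshape(-1,3); C=im[b:f,a:e].reshape(-1,3).astype(int)
        B,G,R=C.T
        if k=='cap': m=(R>130)&(G<70)&(P[:,2]>8)
        elif k=='div': m=(B>110)&(R<80)
        elif k=='box': m=(P[:,2]>65)
        else: m=P[:,2]>10
        Q=P[m]
        if k=='div':
            A=np.c_[Q[:,:2],np.ones(len(Q))]; s=np.linalg.lstsq(A,Q[:,2],rcond=None)[0]
            r=Q[:,2]-A@s; g=abs(r)<6; s=np.linalg.lstsq(A[g],Q[g,2],rcond=None)[0]; Q=Q[g]
            print('plane',s, np.degrees(np.arctan(np.hypot(*s[:2]))))
            o=(R>150)&(B<80)&(P[:,2]>60); O=P[o]; print(' rib',o.sum(),O.mean(0),O.max(0)); 
            if o.sum()>5:
                r=cv2.minAreaRect(O[:,:2].astype(np.float32)); print(' ribrect',r)
        r=cv2.minAreaRect(Q[:,:2].astype(np.float32))
        print(c,k,len(Q),'mean',Q.mean(0).round(1),'rect',np.round(r[0],1),np.round(r[1],1),round(r[2],1),'zmax',np.percentile(Q[:,2],[50,95]).round(1))
    big=im[100:270,200:470] if c=='top' else im[140:270,200:440]
    cv2.imwrite(f'pics/{c}0z.png',cv2.resize(big,None,fx=2.9,fy=2.9,interpolation=cv2.INTER_CUBIC))
E
```

```text
top cap 174 mean [454.8 -35.5  54.9] rect [458.  -24.6] [64.2 75.7] 74.1 zmax [36.9 43.2]
top foot 255 mean [ 466.5 -242.1   36.3] rect [ 473.  -146.1] [320.1 103.7] 86.8 zmax [17.2 24.8]
top coil 256 mean [ 588.5 -372.9   65.6] rect [ 505.8 -206.3] [ 60.7 466.9] 26.1 zmax [42.4 48.9]
plane [-6.22110716e-02  9.12683503e-02  1.21641154e+02] 6.30300955984121
 rib 55 [ 634.66508957 -108.0279581   151.23711822] [ 684.36737027   16.67816824 1630.0894894 ]
 ribrect ((549.8944091796875, -65.26409912109375), (35.47784423828125, 287.6687927246094), 62.5996208190918)
top div 160 mean [ 662.3 -111.5   70.3] rect [ 661.4 -113. ] [195.2  17.9] 77.6 zmax [70.9 77.4]
top box 369 mean [479.1 207.1 175.8] rect [486.7 176.8] [158.8 300. ] 8.5 zmax [  75.1 1630.1]
scene cap 109 mean [455.6 -34.9  38.8] rect [454.7 -35.6] [25.6 83.7] 86.0 zmax [38.8 43.8]
scene foot 198 mean [ 493.5 -228.    50. ] rect [890.    1.1] [1087.8   41.2] 30.1 zmax [18.3 24.9]
scene coil 264 mean [ 607.3 -364.8   56.5] rect [967.8 -65.8] [1045.2   61.1] 39.8 zmax [41.8 47.3]
plane [ 6.96895515e-01 -1.80870169e-02 -3.91581191e+02] 34.8815169081036
 rib 32 [655.11609863 -98.45082971 129.18565258] [1349.94969877  292.04974612 1281.06803448]
 ribrect ((984.6402587890625, 73.4732666015625), (850.1970825195312, 45.52082824707031), 27.828672409057617)
scene div 148 mean [ 660.3 -115.2   70.7] rect [ 661.  -112.7] [ 22.3 199.6] 6.5 zmax [70.7 83.9]
scene box 530 mean [520.6 223.7 125.7] rect [864.6 297.8] [946.4 219.3] 12.2 zmax [74.  82.4]
```

```bash
python3 - <<'E'
from h import *
for c in ['top','scene']:
    for q in ['capacitor_c','coil_c','foot_c','divider_c','kitbox','stand','tape']:
        for r in find_in(c,q)[:3]: print(c,q,round(r['p'],2),np.round(r['box']))
E
```

```text
top capacitor_c 0.75 [254. 246. 276. 276.]
top capacitor_c 0.63 [367. 246. 394. 270.]
top capacitor_c 0.56 [330. 204. 342. 231.]
top coil_c 0.82 [426. 170. 440. 186.]
top foot_c 0.5 [385. 197. 401. 228.]
top divider_c 0.77 [332. 138. 393. 178.]
top divider_c 0.3 [171. 143. 201. 171.]
top kitbox 0.6 [232. 180. 300. 228.]
top kitbox 0.44 [330. 201. 343. 231.]
top stand 0.86 [332. 138. 386. 181.]
top stand 0.26 [466. 176. 512. 228.]
top tape 0.46 [357. 216. 372. 230.]
scene capacitor_c 0.81 [291. 147. 309. 169.]
scene capacitor_c 0.7 [320. 184. 329. 209.]
scene capacitor_c 0.53 [390. 168. 411. 189.]
scene coil_c 0.63 [214. 190. 235. 208.]
scene foot_c 0.73 [262. 171. 276. 198.]
scene divider_c 0.63 [248. 210. 315. 247.]
scene divider_c 0.46 [460. 216. 523. 267.]
scene kitbox 0.68 [353. 192. 426. 245.]
scene stand 0.68 [248. 211. 316. 263.]
scene stand 0.49 [461. 218. 526. 271.]
scene stand 0.39 [245. 209. 316. 248.]
scene tape 0.71 [296. 179. 308. 194.]
```

View pics/top0z.png

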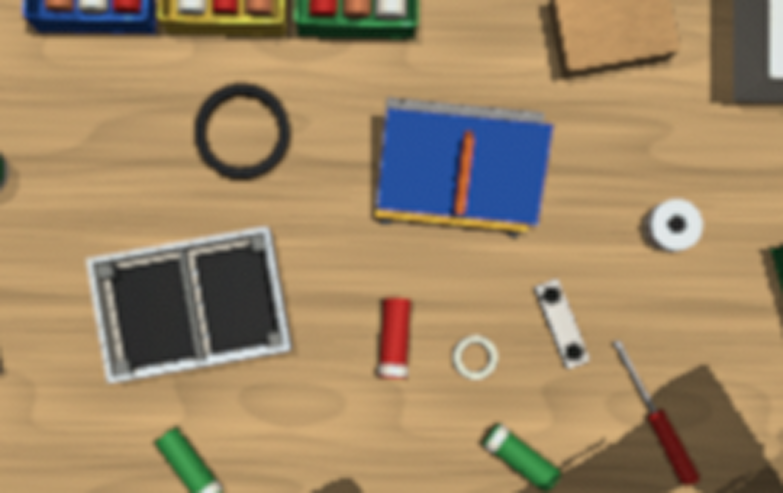

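View pics/scene0z.png

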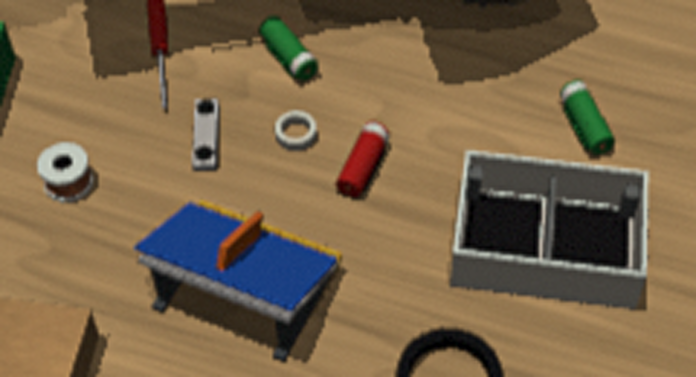

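```bash
cat > m.py <<'E'
import numpy as np, cv2
from h import *
def rect(Q):
    r=cv2.minAreaRect(Q.astype(np.float32)); b=cv2.boxPoints(r)
    e=b[1]-b[0]; f=b[2]-b[1]
    if np.linalg.norm(f)>np.linalg.norm(e): e,f=f,e
    return np.round(r[0],1),round(float(np.linalg.norm(e)),1),round(float(np.linalg.norm(f)),1),round(float(np.degrees(np.arctan2(e[1],e[0])))%180,1)
def rays(c,uv,z):
    p=camera_params(c); T=np.linalg.inv(p['camera_from_world'])
    uv=np.atleast_2d(uv); D=np.c_[(uv[:,0]-p['cx'])/p['fx'],(uv[:,1]-p['cy'])/p['fy'],np.ones(len(uv))]@T[:3,:3].T
    return T[:3,3]+D*((np.asarray(z)-T[2,3])/D[:,2])[:,None]
E
python3 - <<'E'
from m import *
for c,boxes in [('top',dict(cap=(322,192,352,240),foot=(378,190,412,236),coil=(415,160,450,195),div=(320,128,400,186),box=(222,172,310,238))),
                ('scene',dict(cap=(310,174,342,212),foot=(258,168,284,204),coil=(208,184,238,212),div=(240,205,325,262),box=(350,185,430,250)))]:
    Wd=np.load(f'pics/{c}0W.npy'); im=cv2.imread(f'pics/{c}0.png'); D=np.load(f'pics/{c}0.npy')
    for k,(a,b,e,f) in boxes.items():
        P=Wd[b:f,a:e].reshape(-1,3); C=im[b:f,a:e].reshape(-1,3).astype(int); ok=(D[b:f,a:e].ravel()>0)&(P[:,2]<250)
        uu,vv=np.meshgrid(np.arange(a,e),np.arange(b,f)); uv=np.c_[uu.ravel(),vv.ravel()]
        B,G,R=C.T; gray=(abs(R-B)<25)&(abs(G-B)<25)
        if k=='cap':
            m=ok&(P[:,2]>10); m2=((R>110)&(G<75)&(B<75))|((R>165)&(B>150))
            Q=rays(c,uv[m2],np.full(m2.sum(),20.)); print(c,'cap img',m2.sum(),rect(Q[:,:2]),Q.mean(0).round(1))
        elif k=='foot':
            m=ok&(P[:,2]>9); m2=gray|((R+G+B)<150); Q=rays(c,uv[m2],np.full(m2.sum(),16.)); print(c,'foot img',m2.sum(),rect(Q[:,:2]),Q.mean(0).round(1))
        elif k=='coil':
            m=ok&(P[:,2]>35)
            m2=(R>150)&gray&(uv[:,1]<202 if c=='scene' else True); Q=rays(c,uv[m2],np.full(m2.sum(),42.)); print(c,'coil img',m2.sum(),cv2.minEnclosingCircle(Q[:,:2].astype(np.float32)),Q.mean(0).round(1))
        elif k=='box': 
            m=ok&(P[:,2]>66)
            m2=(R>150)&gray&(P[:,2]>60); Q=rays(c,uv[m2],np.full(m2.sum(),75.)); print(c,'box img',rect(Q[:,:2]))
        elif k=='div':
            m=ok&(B>100)&(R<90)&(G<120)
        Q=P[m]
        if k=='div':
            A=np.c_[Q[:,:2],np.ones(len(Q))]; s=np.linalg.lstsq(A,Q[:,2],rcond=None)[0]
            for i in range(5):
                r=Q[:,2]-A@s; g=abs(r)<9; s=np.linalg.lstsq(A[g],Q[g,2],rcond=None)[0]
            print('plane',s,g.sum(),len(g),'slope',np.degrees(np.arctan(np.hypot(*s[:2]))),'dir',np.degrees(np.arctan2(s[1],s[0]))); Q=Q[g]
            o=ok&(R>120)&(B<80)&(R>2.0*G); O=P[o]; print(' rib',o.sum(),O.mean(0).round(1),rect(O[:,:2])); print(O[np.argsort(O[:,0])][::4].round(0).tolist())
        print(c,k,len(Q),'mean',Q.mean(0).round(1),rect(Q[:,:2]),'z',np.percentile(Q[:,2],[5,50,95]).round(1))
E
```

```text
top cap img 216 (array([447.5, -34.3]), 94.6, 34.0, 177.1) [449.5 -35.8  20. ]
top cap 281 mean [445.9 -35.8  34.7] (array([460.2, -35.9]), 126.5, 36.0, 0.4) z [25.1 35.4 42.7]
top foot img 245 (array([ 468.4, -243.1]), 107.8, 31.0, 22.5) [ 467.6 -242.6   16. ]
top foot 262 mean [ 467.3 -245.3   17. ] (array([ 470.5, -250.4]), 113.1, 109.8, 84.3) z [10.5 17.  24.2]
top coil img 206 ((592.0761108398438, -378.3788757324219), 31.94527816772461) [ 591.9 -379.3   42. ]
top coil 228 mean [ 591.3 -380.6   42.8] (array([ 592.7, -380.7]), 58.9, 58.1, 91.2) z [37.3 42.8 48.5]
plane [ 5.26891419e-01 -4.30715889e-02 -2.83701617e+02] 1728 1776 slope 27.86312299373235 dir -4.6733445143863355
 rib 0 [nan nan nan] (array([0., 0.]), 0.0, 0.0, 0.0)
[]
top div 1728 mean [ 657.4 -113.3   67.5] (array([ 656. , -112.5]), 197.6, 114.8, 85.5) z [39.4 68.5 93.9]
top box img (array([481.4, 213.9]), 220.7, 150.6, 101.3)
top box 343 mean [482.3 220.6  74.7] (array([481.1, 214.4]), 220.5, 150.3, 101.2) z [68.2 74.8 80.1]
scene cap img 145 (array([434.3, -37.4]), 96.0, 27.7, 177.9) [437.6 -38.1  20. ]
scene cap 2
[... 579 characters left out ...]
 dir -4.458505550217272
 rib 42 [ 657.6 -111.5   99. ] (array([ 648.6, -111.8]), 89.2, 9.6, 177.3)
[[604.0, -106.0, 76.0], [620.0, -106.0, 86.0], [632.0, -108.0, 89.0], [642.0, -110.0, 96.0], [651.0, -117.0, 100.0], [660.0, -112.0, 108.0], [666.0, -110.0, 106.0], [677.0, -111.0, 115.0], [685.0, -117.0, 100.0], [690.0, -118.0, 101.0], [693.0, -117.0, 94.0]]
scene div 1101 mean [ 662.1 -109.6   71. ] (array([ 654.3, -113.6]), 201.4, 118.9, 86.0) z [41.1 73.  95.2]
scene box img (array([479.8, 215.5]), 218.8, 148.5, 101.4)
scene box 481 mean [483.  220.7  73.7] (array([480. , 215.5]), 219.3, 160.4, 101.6) z [67.2 74.  79.3]<stdin>:28: RuntimeWarning: Mean of empty slice.
  ret = um.true_divide(
```

```bash
cat > plan.py <<'E'
import sys,numpy as np
from scipy.spatial.transform import Rotation as Ro
from rig import get_obs
def cur():
    o=get_obs(); return np.array(o['tool_pos']),Ro.from_euler('xyz',o['tool_rot']),o
def target(jaw_deg,approach=(0,0,-1)):
    x=np.array(approach,float); x/=np.linalg.norm(x)
    y=np.array([np.cos(np.radians(jaw_deg)),np.sin(np.radians(jaw_deg)),0]); y-=x*(x@y); y/=np.linalg.norm(y)
    return Ro.from_matrix(np.c_[x,y,np.cross(x,y)])
def delta(R,T):
    best=[(T*Ro.from_euler('x',a)*R.inv()).as_rotvec() for a in (0,np.pi)]
    return sorted(best,key=np.linalg.norm)
def report(pos,jaw,app=(0,0,-1)):
    p,R,o=cur(); print('t',round(o['time_s'],2),'tcp',p.round(1),'jaw',np.degrees(np.arctan2(*R.as_matrix()[1::-1,1])).round(1),'q',np.round(o['q'],2),'w',round(o['width'],1),'F',np.round(o['force'],1))
    print('shift',(np.array(pos)-p).round(1),'rot',[d.round(3).tolist() for d in delta(R,target(jaw,app))])
E
python3 - <<'E'
from plan import *
report((447.5,-34,100),88)
report((591.5,-379,100),11.3)
E
```

```text
t 1.4 tcp [ 200.6 -644.5  226.6] jaw 107.3 q [-0.98  0.36  0.01  0.   -1.22 -0.29] w 87.8 F [ 0.6  0.1 -0.1]
shift [ 246.9  610.5 -126.6] rot [[-0.0, -0.0, -0.337], [0.0, -0.0, 2.805]]
t 1.4 tcp [ 200.6 -644.5  226.6] jaw 107.3 q [-0.98  0.36  0.01  0.   -1.22 -0.29] w 87.8 F [ 0.6  0.1 -0.1]
shift [ 390.9  265.5 -126.6] rot [[0.0, -0.0, 1.466], [-0.0, -0.0, -1.675]]
```

Call:
step_arm([
  {"xyz":[20,13,-5],"rotation":[0,0,0.11]},
  {"xyz":[33,22,-9],"rotation":[0,0,0.122]},
  {"xyz":[33,22,-9],"rotation":[0,0,0.122]},
  {"xyz":[33,22,-9],"rotation":[0,0,0.122]},
  {"xyz":[33,22,-9],"rotation":[0,0,0.122]},
  {"xyz":[33,22,-9],"rotation":[0,0,0.122]},
  {"xyz":[33,22,-9],"rotation":[0,0,0.122]},
  {"xyz":[33,22,-9],"rotation":[0,0,0.122]},
  {"xyz":[33,22,-9],"rotation":[0,0,0.122]},
  {"xyz":[33,22,-9],"rotation":[0,0,0.122]},
  {"xyz":[33,22,-9],"rotation":[0,0,0.122]},
  {"xyz":[33,22,-9],"rotation":[0,0,0.122]},
], claw=0)

```text
time_s: 2.4
tool_pos: [585.2, -388.1, 122.3]
tool_rot: [-2.339, 1.57, -0.579]
force: [0.3, -0.3, -0.9]
width: 87.8
```

```bash
python3 -c "
from plan import *
report((591.5,-379,60),11.3)"
```

```text
t 2.4 tcp [ 585.2 -388.1  122.3] jaw -169.2 q [-0.31  0.47 -0.05  0.   -1.04  0.5 ] w 87.8 F [ 0.3 -0.3 -0.9]
shift [  6.3   9.1 -62.3] rot [[0.0, 0.0, 0.008], [0.0, -0.0, -3.134]]
```

Call:
step_arm([
  {"xyz":[3.5,5,-15],"rotation":[0,0,0.006]},
  {"xyz":[4,5,-25]},
  {"xyz":[0,0,-30]},
  {"xyz":[0,0,-25]},
  {"xyz":[0,0,-13]},
  {"xyz":[0,0,-6]},
  {"xyz":[0,0,0]},
])

```text
invalid input at $.increments[1]: expected keys xyz, rotation
```

Call:
step_arm([
  {"xyz":[0,0,0]},
  {"xyz":[0,0,0]},
  {"xyz":[0,0,0]},
  {"xyz":[0,0,0]},
  {"xyz":[0,0,0]},
], claw=1, force=40)

```text
invalid input at $.increments[0]: expected keys xyz, rotation
```

Call:
step_arm([
  {"xyz":[3.5,5,-15],"rotation":[0,0,0.006]},
  {"xyz":[4,5,-25],"rotation":[0,0,0]},
  {"xyz":[0,0,-30],"rotation":[0,0,0]},
  {"xyz":[0,0,-25],"rotation":[0,0,0]},
  {"xyz":[0,0,-13],"rotation":[0,0,0]},
  {"xyz":[0,0,-6],"rotation":[0,0,0]},
  {"xyz":[0,0,0],"rotation":[0,0,0]},
])

```text
time_s: 2.98
tool_pos: [590.5, -379.4, 7.4]
tool_rot: [1.121, 1.569, 2.881]
force: [0.3, 0.3, 0.9]
width: 87.7
```

Call:
step_arm([
  {"xyz":[0,0,0],"rotation":[0,0,0]},
  {"xyz":[0,0,0],"rotation":[0,0,0]},
  {"xyz":[0,0,0],"rotation":[0,0,0]},
  {"xyz":[0,0,0],"rotation":[0,0,0]},
  {"xyz":[0,0,0],"rotation":[0,0,0]},
], claw=1, force=40)

```text
time_s: 3.4
tool_pos: [591.8, -379.8, 9.8]
tool_rot: [-2.119, 1.569, -0.359]
force: [-1.3, 1.8, 3.9]
width: 61.3
```

Call:
step_arm([
  {"xyz":[0,0,5],"rotation":[0,0,0]},
  {"xyz":[0,0,12],"rotation":[0,0,0]},
  {"xyz":[0,0,22],"rotation":[0,0,0]},
  {"xyz":[0,0,28],"rotation":[0,0,0]},
  {"xyz":[-1,6,25],"rotation":[0,0,0]},
  {"xyz":[-3,15,15],"rotation":[0,0,0]},
  {"xyz":[-4,24,6],"rotation":[0,0,0]},
  {"xyz":[-6,32,0],"rotation":[0,0,0]},
  {"xyz":[-6,36,0],"rotation":[0,0,0]},
  {"xyz":[-7,36,0],"rotation":[0,0,0]},
  {"xyz":[-7,36,0],"rotation":[0,0,0]},
  {"xyz":[-7,36,0],"rotation":[0,0,0]},
])

```text
time_s: 4.4
tool_pos: [549.1, -157.0, 122.2]
tool_rot: [-0.328, 1.571, 1.432]
force: [-0.3, 0.3, -4.4]
width: 61.6
```

Call:
step_arm([
  {"xyz":[-7,36,0],"rotation":[0,0,0]},
  {"xyz":[-7,36,0],"rotation":[0,0,0]},
  {"xyz":[-7,36,0],"rotation":[0,0,0]},
  {"xyz":[-7,36,0],"rotation":[0,0,0]},
  {"xyz":[-7,36,0],"rotation":[0,0,0]},
  {"xyz":[-7,36,0],"rotation":[0,0,0]},
  {"xyz":[-7,36,0],"rotation":[0,0,0]},
  {"xyz":[-7,32,0],"rotation":[0,0,0]},
  {"xyz":[-4,22,0],"rotation":[0,0,0]},
  {"xyz":[-2,10,0],"rotation":[0,0,0]},
  {"xyz":[0,4,0],"rotation":[0,0,0]},
  {"xyz":[0,0,0],"rotation":[0,0,0]},
])

```text
time_s: 5.4
tool_pos: [488.0, 162.0, 122.0]
tool_rot: [-0.94, 1.571, 0.821]
force: [0.6, -1.3, -4.1]
width: 61.7
```

```bash
python3 -c "
from plan import *
report((491.3,161.8,100),11.3)
from h import *
snap('top','t1');snap('scene','s1')"
```

```text
t 5.4 tcp [488. 162. 122.] jaw -169.1 q [ 0.7   0.19 -0.48 -0.   -0.9  -0.51] w 61.7 F [ 0.6 -1.3 -4.1]
shift [  3.3  -0.2 -22. ] rot [[-0.0, 0.0, 0.007], [0.0, 0.0, -3.135]]
```

View pics/s1.png

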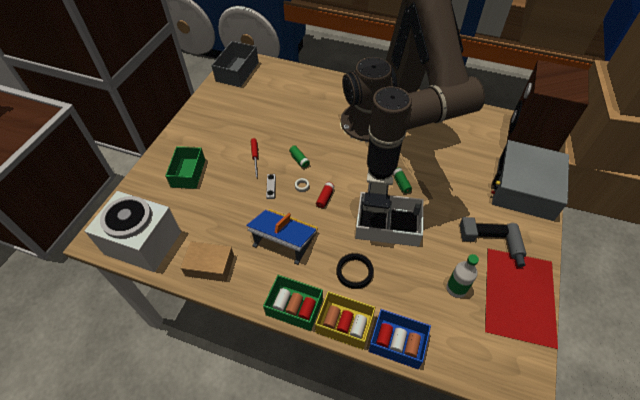

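Call:
step_arm([
  {"xyz":[2,0,-8],"rotation":[0,0,0.007]},
  {"xyz":[1.3,0,-20],"rotation":[0,0,0]},
  {"xyz":[0,0,-26],"rotation":[0,0,0]},
  {"xyz":[0,0,-26],"rotation":[0,0,0]},
  {"xyz":[0,0,-14],"rotation":[0,0,0]},
  {"xyz":[0,0,-6],"rotation":[0,0,0]},
  {"xyz":[0,0,-3],"rotation":[0,0,0]},
  {"xyz":[0,0,0],"rotation":[0,0,0]},
  {"xyz":[0,0,0],"rotation":[0,0,0]},
])

```text
time_s: 6.25
tool_pos: [492.1, 161.6, 19.2]
tool_rot: [-1.252, 1.57, 0.514]
force: [-0.4, -0.5, -3.8]
width: 61.5
```

Call:
step_arm([
  {"xyz":[0,0,-2],"rotation":[0,0,0]},
  {"xyz":[0,0,-2],"rotation":[0,0,0]},
  {"xyz":[0,0,0],"rotation":[0,0,0]},
])

```text
time_s: 6.5
tool_pos: [491.5, 161.7, 14.9]
tool_rot: [-0.999, 1.57, 0.768]
force: [-0.3, -0.0, -4.8]
width: 61.6
```

Call:
step_arm([
  {"xyz":[0,0,-1.5],"rotation":[0,0,0]},
  {"xyz":[0,0,0],"rotation":[0,0,0]},
  {"xyz":[0,0,0],"rotation":[0,0,0]},
])

```text
time_s: 6.75
tool_pos: [491.6, 161.7, 14.7]
tool_rot: [-1.342, 1.57, 0.425]
force: [-6.3, -1.0, 13.2]
width: 61.5
```

Call:
step_arm([
  {"xyz":[0,0,0],"rotation":[0,0,0]},
  {"xyz":[0,0,0],"rotation":[0,0,0]},
  {"xyz":[0,0,0],"rotation":[0,0,0]},
  {"xyz":[0,0,10],"rotation":[0,0,0]},
  {"xyz":[0,0,25],"rotation":[0,0,0]},
  {"xyz":[0,0,35],"rotation":[0,0,0]},
  {"xyz":[0,0,30],"rotation":[0,0,0]},
], claw=0.12)

```text
time_s: 7.33
tool_pos: [491.4, 161.4, 115.1]
tool_rot: [2.792, 1.57, -1.724]
force: [0.0, 1.2, 0.0]
width: 77.2
```

```bash
python3 -c "
from plan import *
report((447.5,-34,60),88)"
```

```text
t 7.33 tcp [491.4 161.4 115.1] jaw -168.7 q [ 0.7   0.21 -0.48  0.   -0.88 -0.5 ] w 77.2 F [0.  1.2 0. ]
shift [ -43.9 -195.4  -55.1] rot [[0.001, 0.0, 1.339], [0.0, -0.001, -1.802]]
```

Call:
step_arm([
  {"xyz":[-3,-12,0],"rotation":[0,0,0.12]},
  {"xyz":[-5,-22,0],"rotation":[0,0,0.122]},
  {"xyz":[-5,-22,0],"rotation":[0,0,0.122]},
  {"xyz":[-5,-22,0],"rotation":[0,0,0.122]},
  {"xyz":[-5,-22,0],"rotation":[0,0,0.122]},
  {"xyz":[-5,-22,0],"rotation":[0,0,0.122]},
  {"xyz":[-5,-22,0],"rotation":[0,0,0.122]},
  {"xyz":[-5,-22,-5],"rotation":[0,0,0.122]},
  {"xyz":[-4,-17,-15],"rotation":[0,0,0.122]},
  {"xyz":[-2,-10,-20],"rotation":[0,0,0.122]},
  {"xyz":[0,-2,-12],"rotation":[0,0,0.121]},
  {"xyz":[0,0,0],"rotation":[0,0,0]},
], claw=0.36)

```text
time_s: 8.33
tool_pos: [445.8, -34.7, 59.7]
tool_rot: [0.312, 1.567, -2.861]
force: [0.5, -0.6, 0.9]
width: 56.0
```

```bash
python3 -c "
from plan import *
report((447.5,-34,10),88)
from h import *
snap('top','t2');snap('scene','s2')
import cv2
a=cv2.imread('pics/t2.png')[150:280,220:420];b=cv2.imread('pics/s2.png')[140:260,280:480]
cv2.imwrite('pics/z2.png',cv2.vconcat([cv2.resize(a,(450,292)),cv2.resize(b,(450,270))]))"
```

```text
t 8.33 tcp [445.8 -34.7  59.7] jaw -91.8 q [ 0.37  0.18 -0.69 -0.   -0.71  1.17] w 56.0 F [ 0.5 -0.6  0.9]
shift [  1.7   0.7 -49.7] rot [[0.001, -0.003, -0.003], [0.005, 0.001, 3.138]]
```

View pics/z2.png

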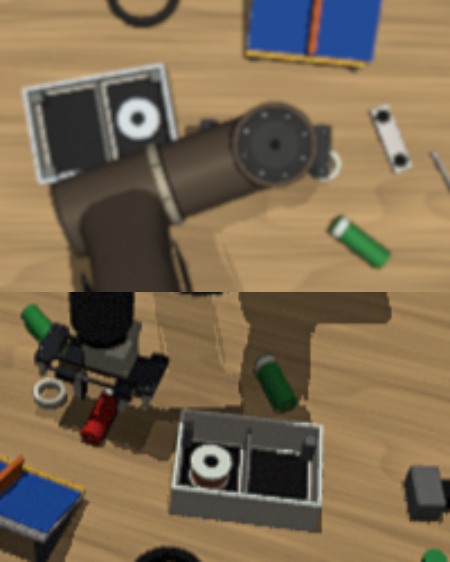

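The coil is upright in the near compartment, and the gripper is over the red capacitor. I lower to it and grip.

Call:
step_arm([
  {"xyz":[1,0.5,-10],"rotation":[0,0,0]},
  {"xyz":[0.7,0,-18],"rotation":[0,0,0]},
  {"xyz":[0,0,-14],"rotation":[0,0,0]},
  {"xyz":[0,0,-7],"rotation":[0,0,0]},
  {"xyz":[0,0,0],"rotation":[0,0,0]},
])

```text
time_s: 8.85
tool_pos: [449.0, -32.7, 11.8]
tool_rot: [0.441, 1.57, -2.739]
force: [-0.0, 0.1, 0.6]
width: 56.0
```

Call:
step_arm([
  {"xyz":[0,0,0],"rotation":[0,0,0]},
  {"xyz":[0,0,0],"rotation":[0,0,0]},
  {"xyz":[0,0,0],"rotation":[0,0,0]},
  {"xyz":[0,0,0],"rotation":[0,0,0]},
], claw=1, force=35)

```text
time_s: 9.18
tool_pos: [449.7, -32.9, 12.9]
tool_rot: [-2.903, 1.569, 0.203]
force: [-0.5, -0.8, 5.1]
width: 35.1
```

Call:
step_arm([
  {"xyz":[0,0,5],"rotation":[0,0,0]},
  {"xyz":[0,0,14],"rotation":[0,0,0]},
  {"xyz":[0,0,26],"rotation":[0,0,0]},
  {"xyz":[0,0,30],"rotation":[0,0,0]},
  {"xyz":[0,6,24],"rotation":[0,0,0]},
  {"xyz":[1,18,12],"rotation":[0,0,0.03]},
  {"xyz":[2,28,4],"rotation":[0,0,0.03]},
  {"xyz":[2,34,0],"rotation":[0,0,0.03]},
  {"xyz":[2,36,0],"rotation":[0,0,0.03]},
  {"xyz":[2,36,0],"rotation":[0,0,0.03]},
  {"xyz":[2,36,0],"rotation":[0,0,0.03]},
  {"xyz":[2,34,0],"rotation":[0,0,0.03]},
])

```text
time_s: 10.18
tool_pos: [461.5, 196.8, 127.5]
tool_rot: [-1.779, 1.57, 1.538]
force: [1.7, -0.7, -3.0]
width: 35.1
```

Call:
step_arm([
  {"xyz":[2,32,0],"rotation":[0,0,0.02]},
  {"xyz":[2,22,0],"rotation":[0,0,0]},
  {"xyz":[2,12,0],"rotation":[0,0,0]},
  {"xyz":[2,5,0],"rotation":[0,0,0]},
  {"xyz":[0,0,0],"rotation":[0,0,0]},
  {"xyz":[0,0,0],"rotation":[0,0,0]},
])

```text
time_s: 10.68
tool_pos: [469.7, 265.0, 126.8]
tool_rot: [0.471, 1.57, -2.477]
force: [1.0, -0.6, -2.8]
width: 34.7
```

```bash
python3 -c "
from plan import *
report((470.1,267.8,25),101.3)
from h import *
snap('top','t3');snap('scene','s3')
import cv2
a=cv2.imread('pics/t3.png')[150:280,200:400];b=cv2.imread('pics/s3.png')[130:260,290:490]
cv2.imwrite('pics/z3.png',cv2.vconcat([cv2.resize(a,(450,292)),cv2.resize(b,(450,292))]))"
```

```text
t 10.68 tcp [469.7 265.  126.8] jaw -78.9 q [ 0.88  0.23 -0.42 -0.   -0.92  0.89] w 34.7 F [ 1.  -0.6 -2.8]
shift [   0.4    2.8 -101.8] rot [[0.001, -0.001, 0.004], [-0.001, -0.001, -3.138]]
```

View pics/z3.png

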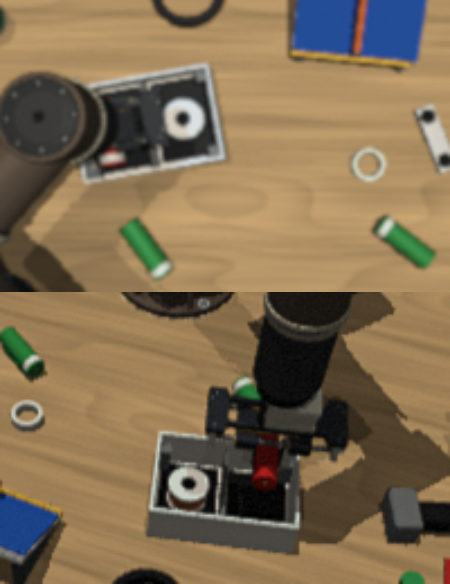

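Call:
step_arm([
  {"xyz":[0.4,1.5,-8],"rotation":[0,0,0.004]},
  {"xyz":[0,1.3,-20],"rotation":[0,0,0]},
  {"xyz":[0,0,-26],"rotation":[0,0,0]},
  {"xyz":[0,0,-26],"rotation":[0,0,0]},
  {"xyz":[0,0,-15],"rotation":[0,0,0]},
  {"xyz":[0,0,-7],"rotation":[0,0,0]},
  {"xyz":[0,0,-3],"rotation":[0,0,0]},
  {"xyz":[0,0,0],"rotation":[0,0,0]},
  {"xyz":[0,0,0],"rotation":[0,0,0]},
])

```text
time_s: 11.53
tool_pos: [471.1, 269.2, 22.9]
tool_rot: [-2.62, 1.569, 0.72]
force: [0.5, 0.2, -3.0]
width: 35.5
```

Call:
step_arm([
  {"xyz":[0,0,-2],"rotation":[0,0,0]},
  {"xyz":[0,0,-2],"rotation":[0,0,0]},
  {"xyz":[0,0,0],"rotation":[0,0,0]},
])

```text
time_s: 11.78
tool_pos: [470.6, 269.0, 18.4]
tool_rot: [-2.397, 1.57, 0.942]
force: [-0.2, 0.7, -3.2]
width: 35.6
```

Call:
step_arm([
  {"xyz":[0,0,-1.5],"rotation":[0,0,0]},
  {"xyz":[0,0,0],"rotation":[0,0,0]},
  {"xyz":[0,0,0],"rotation":[0,0,0]},
])

```text
time_s: 12.03
tool_pos: [470.7, 269.1, 17.9]
tool_rot: [-2.76, 1.57, 0.58]
force: [-3.9, -1.6, 9.5]
width: 35.3
```

Call:
step_arm([
  {"xyz":[0,0,0],"rotation":[0,0,0]},
  {"xyz":[0,0,0],"rotation":[0,0,0]},
  {"xyz":[0,0,0],"rotation":[0,0,0]},
  {"xyz":[0,0,10],"rotation":[0,0,0]},
  {"xyz":[0,0,25],"rotation":[0,0,0]},
  {"xyz":[0,0,38],"rotation":[0,0,0]},
  {"xyz":[0,0,38],"rotation":[0,0,0]},
  {"xyz":[0,0,38],"rotation":[0,0,0]},
], claw=0.45)

```text
time_s: 12.7
tool_pos: [470.3, 268.4, 167.9]
tool_rot: [1.414, 1.57, -1.529]
force: [1.9, 1.3, 0.2]
width: 48.0
```

```bash
python3 -c "
from plan import *
a=np.radians(-4.5);s,c=np.sin(np.radians(28)),np.cos(np.radians(28))
n=np.array([-s*np.cos(a),-s*np.sin(a),c]); f=np.array([655.5,-113,67])
print('n',n)
for h in (4,60,100): print(h,f+n*h)
report(f+100*n,85.5,-n)"
```

```text
n [-0.46802434  0.03683431  0.88294759]
4 [ 653.62790265 -112.85266274   70.53179037]
60 [ 627.41853968 -110.78994114  119.97685557]
100 [ 608.69756614 -109.31656857  155.29475929]
t 12.7 tcp [470.3 268.4 167.9] jaw -78.6 q [ 0.88  0.19 -0.37  0.   -1.02  0.89] w 48.0 F [1.9 1.3 0.2]
shift [ 138.4 -377.8  -12.6] rot [[0.03, -0.489, -0.271], [-0.7, -0.042, 2.786]]
```

Call:
step_arm([
  {"xyz":[5,-14,0],"rotation":[0.0025,-0.04075,-0.0226]},
  {"xyz":[10,-30,0],"rotation":[0.0025,-0.04075,-0.0226]},
  {"xyz":[13,-36,0],"rotation":[0.0025,-0.04075,-0.0226]},
  {"xyz":[13,-36,0],"rotation":[0.0025,-0.04075,-0.0226]},
  {"xyz":[13,-36,0],"rotation":[0.0025,-0.04075,-0.0226]},
  {"xyz":[13,-36,0],"rotation":[0.0025,-0.04075,-0.0226]},
  {"xyz":[13,-36,0],"rotation":[0.0025,-0.04075,-0.0226]},
  {"xyz":[13,-36,0],"rotation":[0.0025,-0.04075,-0.0226]},
  {"xyz":[13,-36,-2],"rotation":[0.0025,-0.04075,-0.0226]},
  {"xyz":[13,-36,-2],"rotation":[0.0025,-0.04075,-0.0226]},
  {"xyz":[13,-30,-4],"rotation":[0.0025,-0.04075,-0.0226]},
  {"xyz":[7,-16,-4],"rotation":[0.0025,-0.04075,-0.0226]},
])

```text
time_s: 13.7
tool_pos: [611.0, -111.1, 155.6]
tool_rot: [-3.139, 1.08, -0.079]
force: [3.5, -2.9, 2.0]
width: 48.2
```

```bash
python3 -c "
from plan import *
a=np.radians(-4.5);s,c=np.sin(np.radians(28)),np.cos(np.radians(28))
n=np.array([-s*np.cos(a),-s*np.sin(a),c]); f=np.array([655.5,-113,67])
report(f+60*n,85.5,-n)
from h import *
snap('top','t4');snap('scene','s4')
import cv2
a=cv2.imread('pics/t4.png')[120:250,220:420];b=cv2.imread('pics/s4.png')[140:270,240:440]
cv2.imwrite('pics/z4.png',cv2.vconcat([cv2.resize(a,(450,292)),cv2.resize(b,(450,292))]))"
```

```text
t 13.7 tcp [ 611.  -111.1  155.6] jaw -94.6 q [ 0.14  0.09 -0.85  0.6  -0.19  0.78] w 48.2 F [ 3.5 -2.9  2. ]
shift [ 16.4   0.3 -35.6] rot [[-0.001, 0.002, 0.002], [1.472, -0.116, -2.77]]
```

View pics/z4.png

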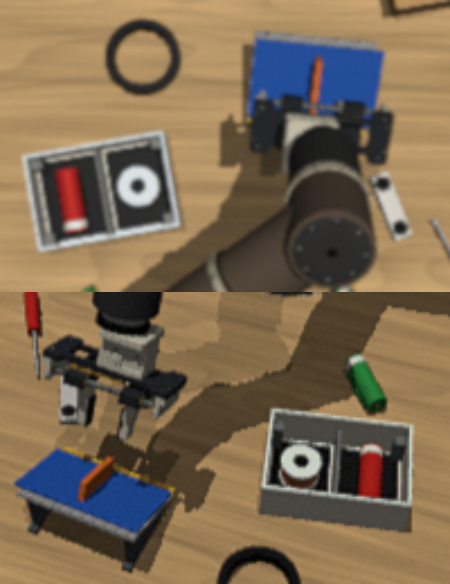

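Call:
step_arm([
  {"xyz":[4,-0.3,-8],"rotation":[0,0,0]},
  {"xyz":[8,-0.3,-16],"rotation":[0,0,0]},
  {"xyz":[9,-0.3,-18],"rotation":[0,0,0]},
  {"xyz":[8,-0.3,-16],"rotation":[0,0,0]},
  {"xyz":[6,-0.3,-12],"rotation":[0,0,0]},
  {"xyz":[4,-0.3,-8],"rotation":[0,0,0]},
  {"xyz":[0,0,0],"rotation":[0,0,0]},
  {"xyz":[0,0,0],"rotation":[0,0,0]},
])

```text
time_s: 14.47
tool_pos: [651.3, -119.4, 105.9]
tool_rot: [-3.121, 1.111, -0.053]
force: [0.2, 0.5, 0.6]
width: 48.3
```

```bash
python3 -c "
from plan import *
a=np.radians(-4.5);s,c=np.sin(np.radians(28)),np.cos(np.radians(28))
n=np.array([-s*np.cos(a),-s*np.sin(a),c]); f=np.array([655.5,-113,67])
report(f+5*n,85.5,-n)
p,R,o=cur();print('h',(p-f)@n,'app',R.as_matrix()[:,0], -n)
"
```

```text
t 14.47 tcp [ 651.3 -119.4  105.9] jaw -94.1 q [ 0.04  0.23 -0.85  0.81 -0.06  0.65] w 48.3 F [0.2 0.5 0.6]
shift [  1.9   6.5 -34.5] rot [[-0.011, -0.028, -0.007], [-1.43, 0.095, 2.793]]
h 36.090018830001064 app [ 0.44307146 -0.0234929  -0.89617842] [ 0.46802434 -0.03683431 -0.88294759]
```

```bash
cat > div.py <<'E'
from plan import *
a=np.radians(-4.5);s,c=np.sin(np.radians(28)),np.cos(np.radians(28))
n=np.array([-s*np.cos(a),-s*np.sin(a),c]); u=np.array([c*np.cos(a),c*np.sin(a),s]); f=np.array([655.5,-113,67])
def app(t): t=np.radians(t); return np.array([np.sin(t)*np.cos(a),np.sin(t)*np.sin(a),-np.cos(t)])
E
python3 -c "
from div import *
A=app(14); g=f+6.5*n-3*u; print(g.round(1),'A',A.round(3))
report(g-45*A,85.5,A)
"
```

```text
[ 649.8 -112.6   71.3] A [ 0.241 -0.019 -0.97 ]
t 14.47 tcp [ 651.3 -119.4  105.9] jaw -94.1 q [ 0.04  0.23 -0.85  0.81 -0.06  0.65] w 48.3 F [0.2 0.5 0.6]
shift [-12.3   7.7   9.1] rot [[0.007, 0.215, -0.006], [-1.08, 0.068, 2.946]]
```

Call:
step_arm([
  {"xyz":[-6,1,10],"rotation":[0.001,0.03,-0.001]},
  {"xyz":[-4,2,10],"rotation":[0.002,0.05,-0.001]},
  {"xyz":[-2,2,0],"rotation":[0.002,0.05,-0.001]},
  {"xyz":[0,2,0],"rotation":[0.001,0.05,-0.001]},
  {"xyz":[0,1,0],"rotation":[0.001,0.035,-0.001]},
  {"xyz":[0,0,0],"rotation":[0,0,0]},
])

```text
time_s: 14.97
tool_pos: [653.7, -130.6, 124.2]
tool_rot: [3.054, 1.266, -0.171]
force: [1.3, -0.8, 1.2]
width: 48.5
```

```bash
python3 -c "
from div import *
A=app(14); g=f+6.5*n-3*u
report(g-45*A,85.5,A);report(g,85.5,A)
"
```

```text
t 14.97 tcp [ 653.7 -130.6  124.2] jaw -95.0 q [ 0.15  0.27 -0.49  0.19 -0.53  1.19] w 48.5 F [ 1.3 -0.8  1.2]
shift [-14.7  18.9  -9.2] rot [[0.031, 0.057, 0.008], [0.844, -0.11, -3.023]]
t 14.97 tcp [ 653.7 -130.6  124.2] jaw -95.0 q [ 0.15  0.27 -0.49  0.19 -0.53  1.19] w 48.5 F [ 1.3 -0.8  1.2]
shift [ -3.8  18.  -52.8] rot [[0.031, 0.057, 0.008], [0.844, -0.11, -3.023]]
```

Call:
step_arm([
  {"xyz":[-6,8,0],"rotation":[0.015,0.028,0.004]},
  {"xyz":[-6,8,0],"rotation":[0.016,0.029,0.004]},
  {"xyz":[-2.7,3,-9],"rotation":[0,0,0]},
  {"xyz":[0,0,0],"rotation":[0,0,0]},
])

```text
time_s: 15.3
tool_pos: [635.2, -112.8, 111.5]
tool_rot: [3.137, 1.328, -0.085]
force: [-1.2, -0.4, -0.1]
width: 48.1
```

```bash
python3 -c "
from div import *
A=app(14); g=f+6.5*n-3*u
report(g,85.5,A)
"
```

```text
t 15.3 tcp [ 635.2 -112.8  111.5] jaw -94.6 q [ 0.16  0.28 -0.46  0.1  -0.6   1.25] w 48.1 F [-1.2 -0.4 -0.1]
shift [ 14.6   0.3 -40.2] rot [[0.001, -0.002, 0.002], [0.754, -0.062, -3.047]]
```

Call:
step_arm([
  {"xyz":[3.6,0,-8],"rotation":[0,0,0]},
  {"xyz":[5,0,-14],"rotation":[0,0,0]},
  {"xyz":[4,0.3,-12],"rotation":[0,0,0]},
  {"xyz":[2,0,-6],"rotation":[0,0,0]},
  {"xyz":[0,0,0],"rotation":[0,0,0]},
])

```text
time_s: 15.72
tool_pos: [650.1, -113.0, 70.4]
tool_rot: [3.133, 1.331, -0.088]
force: [-0.6, -0.8, 0.9]
width: 48.0
```

```bash
python3 -c "
from div import *
A=app(14); g=f+6.5*n-3*u
report(g,85.5,A)
from h import *
snap('top','t5');snap('scene','s5')
import cv2
a=cv2.imread('pics/t5.png')[110:210,290:440];b=cv2.imread('pics/s5.png')[180:280,220:370]
cv2.imwrite('pics/z5.png',cv2.vconcat([cv2.resize(a,(450,300)),cv2.resize(b,(450,300))]))"
```

```text
t 15.72 tcp [ 650.1 -113.    70.4] jaw -94.6 q [ 0.16  0.35 -0.47  0.12 -0.51  1.24] w 48.0 F [-0.6 -0.8  0.9]
shift [-0.3  0.5  0.9] rot [[0.002, -0.005, 0.001], [0.75, -0.063, -3.049]]
```

View pics/z5.png

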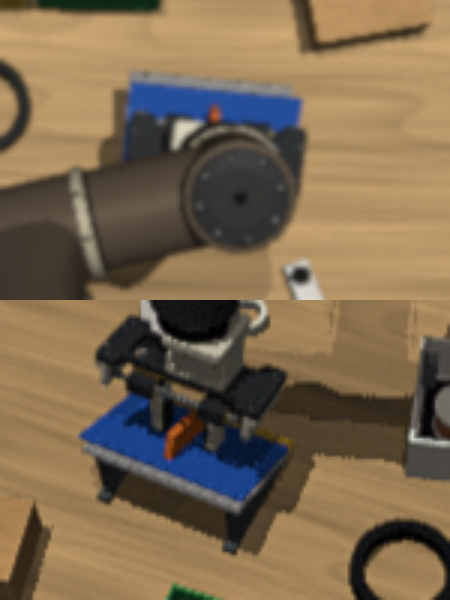

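The fingers straddle the rib at about its middle, so I close with a firm grip.

Call:
step_arm([
  {"xyz":[0,0,0],"rotation":[0,0,0]},
  {"xyz":[0,0,0],"rotation":[0,0,0]},
  {"xyz":[0,0,0],"rotation":[0,0,0]},
  {"xyz":[0,0,0],"rotation":[0,0,0]},
  {"xyz":[0,0,0],"rotation":[0,0,0]},
  {"xyz":[0,0,0],"rotation":[0,0,0]},
], claw=1, force=60)

```text
time_s: 16.32
tool_pos: [651.3, -112.6, 73.0]
tool_rot: [3.138, 1.328, -0.083]
force: [0.7, -0.2, -0.6]
width: 14.0
```

Call:
step_arm([
  {"xyz":[0,0,0],"rotation":[0,0,0]},
  {"xyz":[0,0,0],"rotation":[0,0,0]},
  {"xyz":[0,0,0],"rotation":[0,0,0]},
])

```text
time_s: 16.57
tool_pos: [651.2, -112.7, 73.0]
tool_rot: [3.137, 1.328, -0.084]
force: [-2.2, -0.4, 2.5]
width: 9.7
```

Call:
step_arm([
  {"xyz":[0,0,3],"rotation":[0,0,0]},
  {"xyz":[0,0,6],"rotation":[0,0,0]},
  {"xyz":[0,0,10],"rotation":[0,0,0]},
  {"xyz":[0,0,12],"rotation":[0,0,0]},
  {"xyz":[-2,0,14],"rotation":[0,0,0]},
  {"xyz":[-4,0,14],"rotation":[0,0,0]},
  {"xyz":[-6,0,14],"rotation":[0,0,0]},
  {"xyz":[-6,0,14],"rotation":[0.001,0.015,0]},
  {"xyz":[-6,0,12],"rotation":[0.002,0.025,0]},
  {"xyz":[-6,0,8],"rotation":[0.003,0.035,0]},
  {"xyz":[-6,0,4],"rotation":[0.003,0.035,0]},
  {"xyz":[-6,0,0],"rotation":[0.003,0.035,0]},
])

```text
time_s: 17.57
tool_pos: [609.6, -112.3, 186.4]
tool_rot: [-3.138, 1.472, -0.076]
force: [0.7, 0.3, -2.7]
width: 9.4
```

```bash
python3 -c "
from div import *
report((480.7,214.8,165),101.3,app(-14))
from h import *
snap('top','t6');snap('scene','s6')
import cv2
a=cv2.imread('pics/t6.png')[110:210,290:440];b=cv2.imread('pics/s6.png')[160:260,240:390]
cv2.imwrite('pics/z6.png',cv2.vconcat([cv2.resize(a,(450,300)),cv2.resize(b,(450,300))]))"
```

```text
t 17.57 tcp [ 609.6 -112.3  186.4] jaw -94.5 q [ 0.15  0.24 -0.27  0.03 -0.97  1.33] w 9.4 F [ 0.7  0.3 -2.7]
shift [-128.9  327.1  -21.4] rot [[0.046, 0.338, 0.269], [-0.204, 0.083, -2.869]]
```

View pics/z6.png

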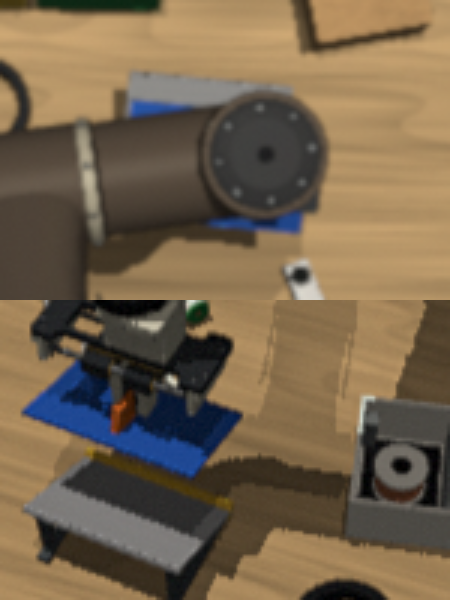

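```bash
cat >> div.py <<'E'
def app2(t,az): t=np.radians(t);az=np.radians(az); return np.array([np.sin(t)*np.cos(az),np.sin(t)*np.sin(az),-np.cos(t)])
E
python3 -c "
from div import *
report((477.8,214.2,160),101.3,app2(-14,11.3))
"
```

```text
t 17.67 tcp [ 609.7 -112.5  184.9] jaw -94.6 q [ 0.15  0.24 -0.27  0.03 -0.97  1.33] w 9.7 F [-0.1 -0.4 -2.4]
shift [-131.9  326.7  -24.9] rot [[-0.02, 0.343, 0.274], [-0.212, -0.012, -2.858]]
```

Call:
step_arm([
  {"xyz":[-3,7,0],"rotation":[-0.0014,0.0245,0.0196]},
  {"xyz":[-6,14,0],"rotation":[-0.0014,0.0245,0.0196]},
  {"xyz":[-8,22,0],"rotation":[-0.0014,0.0245,0.0196]},
  {"xyz":[-11,28,0],"rotation":[-0.0014,0.0245,0.0196]},
  {"xyz":[-12,30,0],"rotation":[-0.0014,0.0245,0.0196]},
  {"xyz":[-12,30,0],"rotation":[-0.0014,0.0245,0.0196]},
  {"xyz":[-12,30,0],"rotation":[-0.0014,0.0245,0.0196]},
  {"xyz":[-12,30,0],"rotation":[-0.0014,0.0245,0.0196]},
  {"xyz":[-12,30,0],"rotation":[-0.0014,0.0245,0.0196]},
  {"xyz":[-12,30,0],"rotation":[-0.0014,0.0245,0.0196]},
  {"xyz":[-11,28,-2],"rotation":[-0.0014,0.0245,0.0196]},
  {"xyz":[-9,22,-4],"rotation":[-0.0014,0.0245,0.0196]},
])

```text
time_s: 18.67
tool_pos: [488.7, 190.6, 178.4]
tool_rot: [0.023, 1.375, -2.959]
force: [0.9, -0.8, -2.9]
width: 9.6
```

Call:
step_arm([
  {"xyz":[-7,14,-6],"rotation":[-0.0014,0.0245,0.0196]},
  {"xyz":[-4,9,-7],"rotation":[-0.0014,0.0245,0.0196]},
  {"xyz":[-1,3,-5],"rotation":[0,0,0]},
  {"xyz":[0,0,-1],"rotation":[0,0,0]},
  {"xyz":[0,0,0],"rotation":[0,0,0]},
])

```text
time_s: 19.08
tool_pos: [477.3, 213.4, 158.0]
tool_rot: [0.003, 1.325, -2.942]
force: [0.2, -0.4, -2.4]
width: 9.2
```

```bash
python3 -c "
from div import *
report((477.8,214.2,160),101.3,app2(-14,11.3))
from h import *
import cv2
for c,k in (('top','t7'),('scene','s7')):
    rgb,d=snap(c,k); np.save(f'pics/{k}W.npy',world(c,d))
a=cv2.imread('pics/t7.png')[150:270,200:350];b=cv2.imread('pics/s7.png')[140:260,320:470]
cv2.imwrite('pics/z7.png',cv2.hconcat([cv2.resize(a,(400,320)),cv2.resize(b,(400,320))]))"
```

```text
t 19.08 tcp [477.3 213.4 158. ] jaw -78.7 q [ 0.7   0.32 -0.19 -0.12 -1.28  1.11] w 9.2 F [ 0.2 -0.4 -2.4]
shift [0.5 0.8 2. ] rot [[0.001, -0.002, 0.001], [-0.748, -0.15, -3.047]]
```

View pics/z7.png

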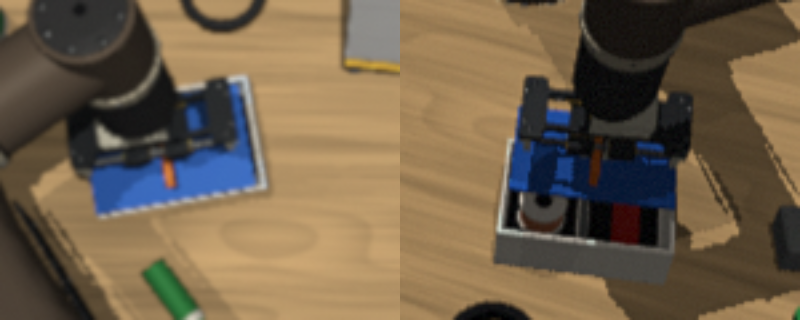

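```bash
cat > fitdiv.py <<'E'
from m import *
import sys
from scipy.optimize import least_squares
def fit(k,zlo=90,zhi=200):
    allP=[]
    for c,pre,(a,b,e,f) in (('top','t',(215,165,310,245)),('scene','s',(335,165,440,240))):
        W=np.load(f'pics/{pre}{k}W.npy')[b:f,a:e].reshape(-1,3); C=cv2.imread(f'pics/{pre}{k}.png')[b:f,a:e].reshape(-1,3).astype(int)
        D=np.load(f'pics/{pre}{k}.npy')[b:f,a:e].ravel()
        B,G,R=C.T; m=(B>60)&(B>1.6*R)&(B>1.2*G)&(D>0)&(W[:,2]>zlo)&(W[:,2]<zhi); P=W[m]
        A=np.c_[P[:,:2]-P[:,:2].mean(0),np.ones(len(P))]
        s=np.linalg.lstsq(A,P[:,2],rcond=None)[0]
        for _ in range(6):
            r=P[:,2]-A@s; g=abs(r)<7; s=np.linalg.lstsq(A[g],P[g,2],rcond=None)[0]
        P=P[g]; r=rect(P[:,:2]); yaw=np.radians(11.3); ex=np.array([np.cos(yaw),np.sin(yaw)]); ey=np.array([-ex[1],ex[0]])
        print(c,len(P),'z mean',s[2].round(1),'slope along box x,y deg',np.degrees([s[:2]@ex,s[:2]@ey]).round(2),'rect',r)
        q=P[:,:2]-np.array([480.7,214.8]); X,Y=q@ex,q@ey; print('  boxframe extents x',np.percentile(X,[.3,99.7]).round(1),'y',np.percentile(Y,[.3,99.7]).round(1))
if __name__=='__main__': fit(sys.argv[1])
E
python3 fitdiv.py 7
```

```text
top 1009 z mean 150.2 slope along box x,y deg [ 0.03 -0.08] rect (array([476.2, 211.8]), 200.3, 126.5, 101.2)
  boxframe extents x [-68.   56.4] y [-101.9   97.2]
scene 444 z mean 151.4 slope along box x,y deg [-0.02 -0.14] rect (array([475.8, 212.9]), 198.0, 131.3, 100.9)
  boxframe extents x [-69.9  60.2] y [-99.7  96.6]
```

Call:
step_arm([
  {"xyz":[2.3,1.4,-8],"rotation":[0,0,0]},
  {"xyz":[2.2,1.4,-16],"rotation":[0,0,0]},
  {"xyz":[0,0,-18],"rotation":[0,0,0]},
  {"xyz":[0,0,-12],"rotation":[0,0,0]},
  {"xyz":[0,0,-6],"rotation":[0,0,0]},
  {"xyz":[0,0,0],"rotation":[0,0,0]},
])

```text
time_s: 19.68
tool_pos: [481.1, 216.4, 97.4]
tool_rot: [0.004, 1.323, -2.941]
force: [0.3, -0.7, -1.1]
width: 9.5
```

```bash
python3 -c "
from div import *
report((482,217,98),101.3,app2(-14,11.3))
from h import *
for c,k in (('top','t8'),('scene','s8')):
    rgb,d=snap(c,k); np.save(f'pics/{k}W.npy',world(c,d))
from fitdiv import fit; fit('8',70,130)
a=cv2.imread('pics/t8.png')[150:270,200:350];b=cv2.imread('pics/s8.png')[140:260,320:470]
cv2.imwrite('pics/z8.png',cv2.hconcat([cv2.resize(a,(400,320)),cv2.resize(b,(400,320))]))"
```

```text
t 19.68 tcp [481.1 216.4  97.4] jaw -78.7 q [ 0.7   0.39 -0.24 -0.13 -1.17  1.13] w 9.5 F [ 0.3 -0.7 -1.1]
shift [0.9 0.6 0.6] rot [[0.002, -0.003, 0.0], [-0.75, -0.151, -3.046]]
top 915 z mean 89.4 slope along box x,y deg [-0.53 -0.18] rect (array([479.6, 214.7]), 200.1, 127.6, 101.9)
  boxframe extents x [-63.9  61.8] y [-99.8  98.3]
scene 409 z mean 91.0 slope along box x,y deg [-0.08 -0.06] rect (array([480.5, 216.3]), 198.4, 134.0, 101.4)
  boxframe extents x [-65.1  65.8] y [-97.6 100.7]
```

View pics/z8.png

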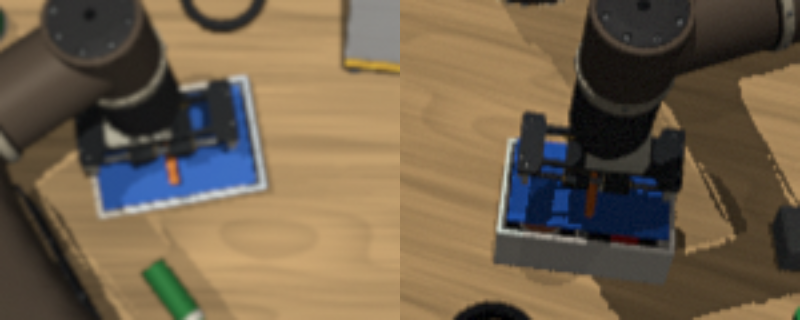

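The plate is centred over the box within about 1 mm and level. I lower it slowly.

Call:
step_arm([
  {"xyz":[0,0,-6],"rotation":[0,0,0]},
  {"xyz":[0,0,-7],"rotation":[0,0,0]},
  {"xyz":[0,0,-6],"rotation":[0,0,0]},
  {"xyz":[0,0,-5],"rotation":[0,0,0]},
  {"xyz":[0,0,-3],"rotation":[0,0,0]},
  {"xyz":[0,0,-2],"rotation":[0,0,0]},
  {"xyz":[0,0,0],"rotation":[0,0,0]},
  {"xyz":[0,0,0],"rotation":[0,0,0]},
])

```text
time_s: 20.45
tool_pos: [481.8, 217.2, 69.7]
tool_rot: [0.0, 1.325, -2.944]
force: [0.3, -0.5, -1.9]
width: 9.5
```

Call:
step_arm([
  {"xyz":[0,0,-2],"rotation":[0,0,0]},
  {"xyz":[0,0,0],"rotation":[0,0,0]},
  {"xyz":[0,0,0],"rotation":[0,0,0]},
])

```text
time_s: 20.7
tool_pos: [481.7, 217.2, 67.8]
tool_rot: [-0.001, 1.325, -2.945]
force: [-0.1, -0.3, -2.0]
width: 9.2
```

Call:
step_arm([
  {"xyz":[0,0,-1.5],"rotation":[0,0,0]},
  {"xyz":[0,0,-1],"rotation":[0,0,0]},
  {"xyz":[0,0,0],"rotation":[0,0,0]},
  {"xyz":[0,0,0],"rotation":[0,0,0]},
])

```text
time_s: 21.03
tool_pos: [481.8, 217.2, 65.3]
tool_rot: [-0.001, 1.325, -2.945]
force: [-0.5, 0.8, -1.3]
width: 9.8
```

Call:
step_arm([
  {"xyz":[0,0,-1],"rotation":[0,0,0]},
  {"xyz":[0,0,-0.5],"rotation":[0,0,0]},
  {"xyz":[0,0,0],"rotation":[0,0,0]},
  {"xyz":[0,0,0],"rotation":[0,0,0]},
])

```text
time_s: 21.37
tool_pos: [481.8, 217.2, 65.2]
tool_rot: [-0.001, 1.326, -2.944]
force: [-3.2, -0.8, 10.0]
width: 9.4
```

Call:
step_arm([
  {"xyz":[0,0,0],"rotation":[0,0,0]},
  {"xyz":[0,0,0],"rotation":[0,0,0]},
  {"xyz":[0,0,0],"rotation":[0,0,0]},
  {"xyz":[0,0,0],"rotation":[0,0,0]},
  {"xyz":[2,0.5,8],"rotation":[0,0,0]},
  {"xyz":[5,1,20],"rotation":[0,0,0]},
  {"xyz":[8,1.6,32],"rotation":[0,0,0]},
  {"xyz":[8,1.6,32],"rotation":[0,0,0]},
  {"xyz":[0,0,20],"rotation":[0,0,0]},
], claw=0.5, force=35)

```text
time_s: 22.12
tool_pos: [507.0, 222.4, 179.4]
tool_rot: [-0.002, 1.329, -2.946]
force: [1.2, 0.7, 0.8]
width: 43.8
```

```bash
python3 -c "
from div import *
report((469.5,-241.5,70),112.1)
"
```

```text
t 22.12 tcp [507.  222.4 179.4] jaw -78.7 q [ 0.68  0.35 -0.1  -0.12 -1.34  1.12] w 43.8 F [1.2 0.7 0.8]
shift [ -37.5 -463.9 -109.4] rot [[0.069, -0.232, 0.187], [-0.343, -0.102, -2.934]]
```

Call:
step_arm([
  {"xyz":[-1,-14,0],"rotation":[0.0058,-0.0193,0.0156]},
  {"xyz":[-2,-28,0],"rotation":[0.0058,-0.0193,0.0156]},
  {"xyz":[-3,-38,0],"rotation":[0.0058,-0.0193,0.0156]},
  {"xyz":[-3,-40,0],"rotation":[0.0058,-0.0193,0.0156]},
  {"xyz":[-3,-40,0],"rotation":[0.0058,-0.0193,0.0156]},
  {"xyz":[-3,-40,0],"rotation":[0.0058,-0.0193,0.0156]},
  {"xyz":[-3,-40,0],"rotation":[0.0058,-0.0193,0.0156]},
  {"xyz":[-3,-40,0],"rotation":[0.0058,-0.0193,0.0156]},
  {"xyz":[-4,-40,0],"rotation":[0.0058,-0.0193,0.0156]},
  {"xyz":[-4,-39,-10],"rotation":[0.0058,-0.0193,0.0156]},
  {"xyz":[-4,-36,-20],"rotation":[0.0058,-0.0193,0.0156]},
  {"xyz":[-4,-34,-20],"rotation":[0.0058,-0.0193,0.0156]},
])

```text
time_s: 23.12
tool_pos: [468.1, -209.2, 126.8]
tool_rot: [1.435, 1.569, -1.32]
force: [1.3, -0.2, -0.6]
width: 43.9
```

Call:
step_arm([
  {"xyz":[-0.5,-25,-25],"rotation":[0,0,0]},
  {"xyz":[0,-8,-20],"rotation":[0,0,0]},
  {"xyz":[0,-2,-12],"rotation":[0,0,0]},
  {"xyz":[0,0,0],"rotation":[0,0,0]},
])

```text
time_s: 23.45
tool_pos: [465.3, -242.9, 66.5]
tool_rot: [-0.318, 1.562, -3.077]
force: [0.2, 0.6, -0.3]
width: 43.7
```

```bash
python3 -c "
from div import *
report((469.5,-241.5,4),112.1)
from m import *
for c,k in (('top','t9'),('scene','s9')):
    rgb,d=snap(c,k); np.save(f'pics/{k}W.npy',world(c,d))
from fitdiv import fit; fit('9',40,75)
# rib
for c,k,(a,b,e,f) in (('top','t9',(222,172,310,238)),('scene','s9',(350,185,430,250))):
    im=cv2.imread(f'pics/{k}.png')[b:f,a:e].reshape(-1,3).astype(int); D=np.load(f'pics/{k}.npy')[b:f,a:e].ravel();W=np.load(f'pics/{k}W.npy')[b:f,a:e].reshape(-1,3)
    B,G,R=im.T; o=(R>120)&(B<90)&(R>1.7*G)&(D>0)&(W[:,2]>78); print(c,o.sum(),W[o].mean(0).round(1),rect(W[o][:,:2]), np.percentile(W[o][:,2],[10,50,90]).round(1))
a=cv2.imread('pics/t9.png')[150:270,200:420];b=cv2.imread('pics/s9.png')[140:260,230:450]
cv2.imwrite('pics/z9.png',cv2.vconcat([cv2.resize(a,(550,300)),cv2.resize(b,(550,300))]))"
```

```text
t 23.45 tcp [ 465.3 -242.9   66.5] jaw -68.0 q [-0.11  0.28 -0.52  0.   -0.78  2.06] w 43.7 F [ 0.2  0.6 -0.3]
shift [  4.2   1.4 -62.5] rot [[0.001, -0.008, 0.002], [-0.013, -0.001, -3.139]]
top 1838 z mean 57.3 slope along box x,y deg [-0.13 -0.03] rect (array([481.4, 217.2]), 203.4, 130.9, 101.2)
  boxframe extents x [-62.9  63.8] y [-98.9 101.1]
scene 1579 z mean 58.3 slope along box x,y deg [ 0.12 -0.08] rect (array([475.8, 216.8]), 200.5, 127.3, 101.4)
  boxframe extents x [-66.9  58.3] y [-96.7 102.3]
top 14 [474.8 213.4  89.9] (array([476.5, 213.7]), 63.0, 6.4, 12.3) [84.9 90.1 95.4]
scene 64 [482.6 217.8  90.4] (array([481. , 217.6]), 92.6, 8.9, 11.2) [87.3 90.4 93.8]
```

View pics/z9.png

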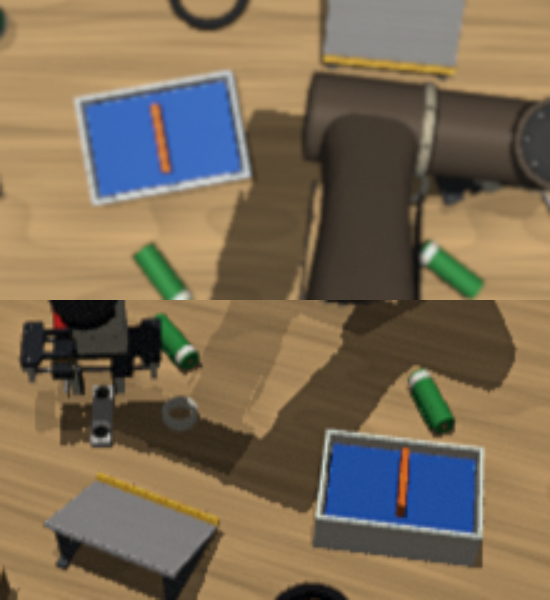

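The divider sits level in the box, with its face at about 57.5 mm and less than 2 mm off centre. Next I grip the foot bar.

Call:
step_arm([
  {"xyz":[2.2,0.7,-12],"rotation":[0,-0.007,0.002]},
  {"xyz":[2,0.7,-22],"rotation":[0,0,0]},
  {"xyz":[0,0,-16],"rotation":[0,0,0]},
  {"xyz":[0,0,-8],"rotation":[0,0,0]},
  {"xyz":[0,0,-4],"rotation":[0,0,0]},
  {"xyz":[0,0,0],"rotation":[0,0,0]},
])

```text
time_s: 24.05
tool_pos: [471.8, -240.4, 7.1]
tool_rot: [2.338, 1.567, -0.415]
force: [-0.1, 0.7, 0.3]
width: 43.8
```

Call:
step_arm([
  {"xyz":[0,0,0],"rotation":[0,0,0]},
  {"xyz":[0,0,0],"rotation":[0,0,0]},
  {"xyz":[0,0,0],"rotation":[0,0,0]},
  {"xyz":[0,0,0],"rotation":[0,0,0]},
], claw=1, force=40)

```text
time_s: 24.38
tool_pos: [472.3, -240.9, 7.8]
tool_rot: [2.431, 1.565, -0.323]
force: [-0.5, 1.6, 5.3]
width: 29.3
```

Call:
step_arm([
  {"xyz":[0,0,4],"rotation":[0,0,0]},
  {"xyz":[0,0,12],"rotation":[0,0,0]},
  {"xyz":[0,0,24],"rotation":[0,0,0]},
  {"xyz":[0,0,30],"rotation":[0,0,0]},
  {"xyz":[0,6,30],"rotation":[0,0,-0.01]},
  {"xyz":[1,18,20],"rotation":[0,0,-0.02]},
  {"xyz":[1,28,10],"rotation":[0,0,-0.02]},
  {"xyz":[2,34,0],"rotation":[0,0,-0.02]},
  {"xyz":[2,36,0],"rotation":[0,0,-0.02]},
  {"xyz":[2,36,0],"rotation":[0,0,-0.02]},
  {"xyz":[2,36,0],"rotation":[0,0,-0.02]},
  {"xyz":[2,36,0],"rotation":[0,0,-0.02]},
])

```text
time_s: 25.38
tool_pos: [482.5, -9.2, 137.0]
tool_rot: [2.377, 1.568, -0.529]
force: [0.7, -0.4, -3.1]
width: 29.2
```

Call:
step_arm([
  {"xyz":[2,36,0],"rotation":[0,0,-0.02]},
  {"xyz":[2,36,0],"rotation":[0,0,-0.02]},
  {"xyz":[2,36,0],"rotation":[0,0,0]},
  {"xyz":[2,32,0],"rotation":[0,0,0]},
  {"xyz":[1,22,0],"rotation":[0,0,0]},
  {"xyz":[0,10,0],"rotation":[0,0,0]},
  {"xyz":[0,4,0],"rotation":[0,0,0]},
  {"xyz":[0,0,0],"rotation":[0,0,0]},
  {"xyz":[0,0,0],"rotation":[0,0,0]},
])

```text
time_s: 26.13
tool_pos: [491.9, 164.3, 136.6]
tool_rot: [2.077, 1.568, -0.867]
force: [-0.5, 0.2, -2.2]
width: 29.1
```

```bash
python3 -c "
from div import *
report((491.2,165.5,75),101.3)
from m import *
for c,k in (('top','t10'),('scene','s10')):
    rgb,d=snap(c,k); np.save(f'pics/{k}W.npy',world(c,d))
a=cv2.imread('pics/t10.png')[150:270,200:350];b=cv2.imread('pics/s10.png')[140:260,310:460]
cv2.imwrite('pics/z10.png',cv2.hconcat([cv2.resize(a,(400,320)),cv2.resize(b,(400,320))]))"
```

```text
t 26.13 tcp [491.9 164.3 136.6] jaw -78.7 q [ 0.7   0.18 -0.46  0.   -0.93  1.06] w 29.1 F [-0.5  0.2 -2.2]
shift [ -0.7   1.2 -61.6] rot [[0.002, 0.002, -0.0], [-0.003, 0.004, 3.141]]
```

View pics/z10.png

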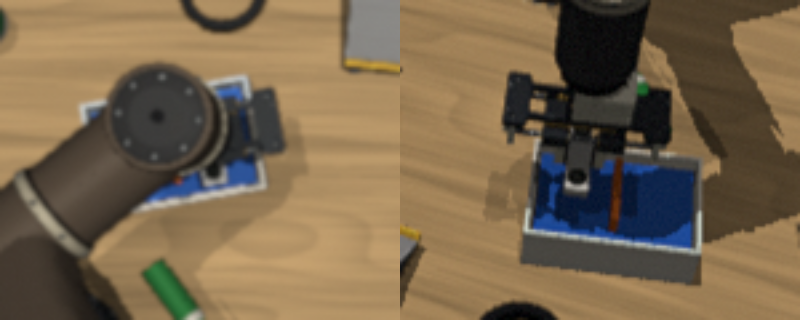

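Call:
step_arm([
  {"xyz":[-0.5,0.8,-10],"rotation":[0,0,0]},
  {"xyz":[0,0,-20],"rotation":[0,0,0]},
  {"xyz":[0,0,-18],"rotation":[0,0,0]},
  {"xyz":[0,0,-10],"rotation":[0,0,0]},
  {"xyz":[0,0,-5],"rotation":[0,0,0]},
  {"xyz":[0,0,-3],"rotation":[0,0,0]},
  {"xyz":[0,0,0],"rotation":[0,0,0]},
  {"xyz":[0,0,0],"rotation":[0,0,0]},
])

```text
time_s: 26.9
tool_pos: [492.4, 166.3, 71.3]
tool_rot: [2.536, 1.567, -0.408]
force: [-0.5, 0.7, -1.9]
width: 29.6
```

Call:
step_arm([
  {"xyz":[0,0,-2],"rotation":[0,0,0]},
  {"xyz":[0,0,-1],"rotation":[0,0,0]},
  {"xyz":[0,0,0],"rotation":[0,0,0]},
  {"xyz":[0,0,0],"rotation":[0,0,0]},
])

```text
time_s: 27.23
tool_pos: [492.0, 166.2, 68.0]
tool_rot: [2.472, 1.567, -0.472]
force: [-0.7, -1.0, -2.5]
width: 29.6
```

Call:
step_arm([
  {"xyz":[0,0,-1],"rotation":[0,0,0]},
  {"xyz":[0,0,-1],"rotation":[0,0,0]},
  {"xyz":[0,0,0],"rotation":[0,0,0]},
  {"xyz":[0,0,0],"rotation":[0,0,0]},
])

```text
time_s: 27.57
tool_pos: [491.9, 166.1, 65.7]
tool_rot: [2.314, 1.567, -0.63]
force: [0.5, 0.5, -2.7]
width: 29.3
```

Call:
step_arm([
  {"xyz":[0,0,-1],"rotation":[0,0,0]},
  {"xyz":[0,0,-0.5],"rotation":[0,0,0]},
  {"xyz":[0,0,0],"rotation":[0,0,0]},
  {"xyz":[0,0,0],"rotation":[0,0,0]},
])

```text
time_s: 27.9
tool_pos: [492.1, 166.2, 64.8]
tool_rot: [2.47, 1.567, -0.473]
force: [-4.1, -0.6, 4.7]
width: 29.2
```

Contact; now I release and retreat.

Call:
step_arm([
  {"xyz":[0,0,0],"rotation":[0,0,0]},
  {"xyz":[0,0,0],"rotation":[0,0,0]},
  {"xyz":[0,0,0],"rotation":[0,0,0]},
  {"xyz":[0,0,5],"rotation":[0,0,0]},
  {"xyz":[0,0,15],"rotation":[0,0,0]},
  {"xyz":[0,0,30],"rotation":[0,0,0]},
  {"xyz":[0,0,35],"rotation":[0,0,0]},
  {"xyz":[0,-20,30],"rotation":[0,0,0]},
  {"xyz":[0,-35,0],"rotation":[0,0,0]},
  {"xyz":[0,-38,0],"rotation":[0,0,0]},
  {"xyz":[0,-38,0],"rotation":[0,0,0]},
  {"xyz":[0,-38,0],"rotation":[0,0,0]},
], claw=0.52)

```text
time_s: 28.9
tool_pos: [491.7, -4.3, 180.1]
tool_rot: [2.6, 1.566, -0.343]
force: [0.5, -0.4, -0.5]
width: 41.7
```

Call:
step_arm([
  {"xyz":[0,-38,0],"rotation":[0,0,0]},
  {"xyz":[0,-30,0],"rotation":[0,0,0]},
  {"xyz":[0,-15,0],"rotation":[0,0,0]},
  {"xyz":[0,0,0],"rotation":[0,0,0]},
  {"xyz":[0,0,0],"rotation":[0,0,0]},
])

```text
time_s: 29.32
tool_pos: [491.8, -86.8, 179.5]
tool_rot: [2.4, 1.567, -0.546]
force: [0.1, -0.7, -0.2]
width: 42.0
```

```bash
python3 -c "
from m import *
for c,k in (('top','t11'),('scene','s11')):
    rgb,d=snap(c,k); np.save(f'pics/{k}W.npy',world(c,d))
from fitdiv import fit; fit('11',40,75)
for c,k,(a,b,e,f) in (('top','t11',(222,172,310,238)),('scene','s11',(350,185,430,250))):
    im=cv2.imread(f'pics/{k}.png')[b:f,a:e].reshape(-1,3).astype(int); D=np.load(f'pics/{k}.npy')[b:f,a:e].ravel();W=np.load(f'pics/{k}W.npy')[b:f,a:e].reshape(-1,3)
    q=W[:,:2]-[481,216.5]; yaw=np.radians(11.3); X=q@[np.cos(yaw),np.sin(yaw)]; Y=q@[-np.sin(yaw),np.cos(yaw)]
    B,G,R=im.T; o=(D>0)&(W[:,2]>66)&(W[:,2]<88)&(abs(X)<62)&(Y<-15)&(Y>-90)&(B<1.3*R+20)
    P=W[o]; A=np.c_[X[o],Y[o],np.ones(o.sum())]; s=np.linalg.lstsq(A,P[:,2],rcond=None)[0]
    print(c,'foot',o.sum(),'X',X[o].min().round(),X[o].max().round(),'Y',Y[o].min().round(),Y[o].max().round(),'z',np.percentile(P[:,2],[5,50,95]).round(1),'slope deg',np.degrees(s[:2]).round(1))
a=cv2.imread('pics/t11.png')[150:270,200:350];b=cv2.imread('pics/s11.png')[140:260,310:460]
cv2.imwrite('pics/z11.png',cv2.hconcat([cv2.resize(a,(400,320)),cv2.resize(b,(400,320))]))"
```

```text
top 866 z mean 57.3 slope along box x,y deg [-0.3  -0.19] rect (array([482.4, 217.2]), 202.7, 130.9, 101.7)
  boxframe extents x [-62.9  65. ] y [-97.9 102.2]
scene 1313 z mean 58.2 slope along box x,y deg [ 0.29 -0.05] rect (array([475.7, 216.9]), 200.4, 128.2, 101.1)
  boxframe extents x [-65.6  58.1] y [-96.5 102.2]
top foot 48 X 30.0 49.0 Y -67.0 -38.0 z [68.2 75.2 82.6] slope deg [-19.4   1.6]
scene foot 238 X -62.0 52.0 Y -66.0 -36.0 z [69.  74.3 79.8] slope deg [-1.2 -0. ]
```

View pics/z11.png

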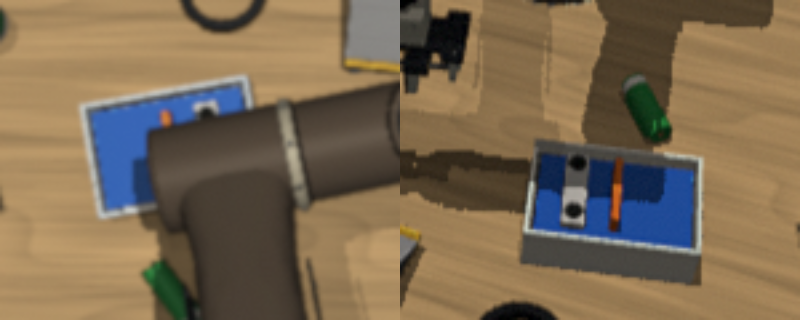

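View pics/s11.png

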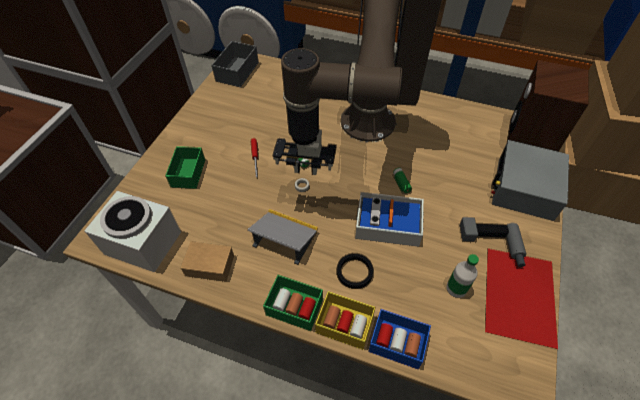

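```bash
python3 -c "
from rig import *
print(job_done())"
```

```text
the job is handed in; nothing more can be done
None
```

The kit box is packed and handed in, finishing at about 29.5 s of the 72 s allowed. The hand-in returned no verdict.

I set the coil, then the red capacitor, flat in separate bottom compartments. The divider went in next on its rests, and the foot bar last on the divider, on the coil's side of the rib. I lowered each part until the wrist force showed contact before opening the fingers.

**Last checks:**
- **Capacitor and coil:** both pictures taken before the divider went in show them lying on the floor, one in each compartment. They cannot be seen under the divider now.
- **Divider:** its upper face measured 57.3 and 58.2 mm against a nominal 57, with slopes of at most 0.3°. It is within about 2 mm of centre by the top camera. The scene camera put it about 4 mm off centre in x, which I put down to the box wall hiding the plate's edge.
- **Foot bar:** pads up, about 51 mm to the side of the rib and close to the middle along it. The scene camera gave a slope of about 1°. The top camera's 19° fit came from only 48 points, because the arm hid most of the bar, so I did not count it.
- **Bench and robot:** the last picture shows the bystanders where they were, and the gripper is clear of everything.

**Change of plan:** I first came at the divider square to its plate, but the arm stalled near a wrist singularity above the rib. I backed off and gripped the rib at a 14° tilt instead, and nothing was touched or moved in that attempt.

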